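# Comb the scattered frame rods into rows with the rake

## Robot

A 6-joint arm with a two-finger parallel gripper is mounted at the origin on the work surface. World frame = base frame: x ahead of the robot, y to its left, z up, the work surface at z = 0. Lengths are in m, angles in rad, forces in N, time in s.
With the tool pointing down it reaches from about 0.35 to 0.875 m from the base axis. Payload 4.2 kg.
Tool frame: the origin (TCP) lies at the centre of the arm's flange, where the gripper is bolted on; the fingertips stand ahead of it and the grasp point (between the pads) lies 155 mm ahead of it (r.nose_length is the z of the fingertips in the tool frame, in m); z points along the fingers, y is the direction in which the jaws open and shut (so a half turn about z gives the same grasp; the last joint's range is limited). The gripper opens to 85 mm and grips with 20 to 120 N. Pads are 22 mm wide; open, the fingers measure 114 mm over their backs; the gripper's body (76 mm by 85 mm) begins 54 mm behind the grasp point. The pads swing forward as they close: fully open they stand 13 mm farther back than shut.
Start: joints at [1.508, 0.385, 0.008, 0, -1.194, -0.259], TCP at [0.198, 0.593, 0.405] pointing down, gripper open.
Joint ranges: [-3.14, 3.14], [-1.21, 2.06], [-1.07, 1.41], [-3.16, 2.05], [-2.99, -0.16], [-3.1, 3.1]. Speed limits (rad/s): [2.79, 2.79, 3.14, 3.14, 3.14, 3.14].

## Interface

Orientations are given as [roll, pitch, yaw] about the fixed x, y, z axes, in that order (R = Rz(yaw) Ry(pitch) Rx(roll)).
In Python, from cell import r gives the robot as it stands.
- The arm moves only by the tool move_arm, never from a script. Its argument "moves" is a list of rows, each an object with "delta_pos": the shift along the world's x, y, z in units of 30 mm (1.0 is 30 mm), a list of three; "angular": the turn, a rotation vector about the world's x, y, z in units of 6 degrees (1.0 is 6 degrees), a list of three; "grip": the finger opening in mm, from 0 to 85.4. A call has 1 to 20 rows; each row is the pose to reach, as a shift and turn from the pose commanded when the call began; what a row does not reach only later rows make up. A row lasts 1/12 s, in which the tool goes at most 41.7 mm and 7.16 degrees, less where a joint would pass 70% of its speed; a pose out of reach is approached as far as the arm can. A call with a gripper value outside its range is refused whole. The fingers move at their own pace and stop on an object; "grip_force" is the grip in N (left out, the last holds). Time passes only in rows, so rows that repeat a pose let the fingers close. It gives the time, the measured TCP pose, the force and the opening at its end, in the units of the state.
- r.state(): the state, without advancing time (a new reading comes with each control period).
- r.camera(name): name is "scene" or "side" or "wrist"; returns a dict with "pixels" (400x640x3 uint8, red, green, blue), "range_z" (400x640 float32, m along the optical axis (not along the pixel's ray), 0 where there is no reading), "fx", "fy", "cx", "cy" (pixels), "origin" and "attitude" of the camera in the world. Camera axes: x right, y down, z forward; pixel columns grow to the right and rows downward; lengths in m; the calibration is good to about 2 mm. A picture is of the moment at which its call begins.
- r.job_done(): hands the job in, once; it reports no verdict.
The state is a dict: "t": time; "qpos": joint angles; "joint_velocities": joint speeds; "joint_torque": joint torques, N m; "ee_pos": TCP position; "tcp_rot": TCP orientation; "ft_force": force on the tool from outside, world axes, zero at the start; "wrist_torque": the same for the moment, N m; "gripper_width": finger opening in m.
Only numpy, scipy, OpenCV 4.12 (cv2) and the standard library are available. Lean on these libraries where they do the work, as an engineer would, in place of code of your own. Each camera call takes 0.05 s, during which the arm holds its last target.

## Task

Take the toothed rake out of its stand and use it to comb the four steel rods scattered on the taped tray towards the fence, until they lie flat and parallel to it in two tight rows, one row against the fence and the next against the first. Press them home through the rake for a moment with a light, steady push (about 6 to 12 newtons, never more than 20), move the rods with the rake alone and never bear hard on the tray. Then put the rake back upright in its stand, and leave the other things on the bench where they are.

Things in the scene. Friction and masses are not known exactly. Their poses are not given: they have to be found in the camera images.
- tray: Fixed tray: plate 230 mm (x) by 206 mm (y), blue tape on top. Origin: centre of the underside, on the bench; plate top 6 mm up. x points from the fence end to the far, open end. Rims 5 mm thick along both y sides, tops 14 mm above the bench. A rib 6 mm wide, 8 mm above the plate, runs the whole length at y = 0 and parts two bays 95 mm wide, two rods in each
- clamp: Fixed bar across the near (-x) end of the tray. Origin: middle of its +x face, at plate top height; axes as the tray. It holds the fence: a grey bar 194 mm long, 16 mm high, parallel to y, set at a different distance each time: its working face (looking along +x) stands 14 to 44 mm ahead of the origin. Where exactly is not tracked; it is rigid, force climbs within a millimetre once the rods are tight
- rod0_center (a point): Centre of the rod nearer the fence in the +y bay: square steel bar 10 x 10 x 80 mm, 60 g, long axis along its y, lying on the plate; four alike
- rod1_center (a point): Centre of the rod farther from the fence in the +y bay: square steel bar 10 x 10 x 80 mm, 60 g, long axis along its y, lying on the plate; four alike
- rod2_center (a point): Centre of the rod nearer the fence in the -y bay: square steel bar 10 x 10 x 80 mm, 60 g, long axis along its y, lying on the plate; four alike
- rod3_center (a point): Centre of the rod farther from the fence in the -y bay: square steel bar 10 x 10 x 80 mm, 60 g, long axis along its y, lying on the plate; four alike
- rake_grip (a point): Centre of the grip of the loose plastic rake (120 g), 50 mm above its tine tips. Grip: upright block 16 mm thick (x), 36 wide (y), 44 tall, its top 20 mm above this point. Under it a head bar 160 mm long (y), 10 thick (x), from 24 to 34 mm below this point. The same both ways round. Combing moves it along its x, tines just above the plate
- rake: The same rake; origin at tine tip level, under the middle of the grip, axes as rake_grip. Ten tines 8 mm wide (y), 10 thick (x), 16 long below the head bar, at y = +-12, 28, 44, 60, 76 mm; the 16 mm gap in the middle straddles the rib of the tray
- stand: Fixed stand in which the rake stands upright at the start: box with a slot 16 mm (its x) by 168 mm (its y), floor 4 mm thick, walls 20 mm high. Origin: centre of the underside. The rake stands with its head along the slot and its tines on the slot's floor, grip centre 54 mm above the origin, and goes back the same way (either way round)
- organiser: Bystander, fixed: open compartment box 170 x 100 x 35 mm; origin under its centre
- webcam: Bystander, loose: camera on a printed foot, 90 mm tall, 85 mm wide; origin under its centre
- bracket: Bystander, loose: printed L bracket 50 x 36 x 45 mm; origin under its centre
- scraper: Bystander, loose: scraper 180 mm long; origin under it
- driver: Bystander, loose: screwdriver 150 mm long; origin under it
- gluestick: Bystander, loose: standing glue stick, 28 mm across, 85 mm tall; origin under its centre
- rod0: The rod of rod0_center; origin 5 mm below it
- rod1: The rod of rod1_center; origin 5 mm below it
- rod2: The rod of rod2_center; origin 5 mm below it
- rod3: The rod of rod3_center; origin 5 mm below it
Not all that is in view belongs to the job. What is shaped like the rod2 but blue or turquoise is not meant.

How it is judged:
On the way, in this order (a step that is already met when the one before it is completed fails the run):
1. the rake is taken in the fingers and lifted clear of its stand (contact force between the fingers and rake above 1 N and z of rake_grip in the frame of stand above 0.085 m), for 0.2 s.
2. the four rods lie in two rows and are pressed home against the fence with more than 4 N, the rake in the fingers (x of each of rod0_center, rod1_center, rod2_center, rod3_center in the frame of clamp below 0.062 m and z of each of rod0_center, rod1_center, rod2_center, rod3_center in the frame of clamp below 0.008 m and angle between the y axis of each of rod0_center, rod1_center, rod2_center, rod3_center and the y axis of clamp, either way round below 0.08 rad and x of rod1_center in the frame of rod0_center below 0.0135 m and x of rod3_center in the frame of rod2_center below 0.0135 m and contact force between clamp and anything else above 4 N and contact force between the fingers and rake above 1 N), for 0.3 s.
At the end, for the whole second after the job is handed in: Rods flat (centres under 8 mm above the plate), parallel to the fence within 0.08 rad, centres under 62 mm from the clamp bar, each bay's two under 13.5 mm apart across; rake in its stand: grip within 10 mm of its axis, under 60 mm above its underside, tilt under 0.12 rad; all at rest (x of each of rod0_center, rod1_center, rod2_center, rod3_center in the frame of clamp below 0.062 m and z of each of rod0_center, rod1_center, rod2_center, rod3_center in the frame of clamp below 0.008 m and angle between the y axis of each of rod0_center, rod1_center, rod2_center, rod3_center and the y axis of clamp, either way round below 0.08 rad and x of rod1_center in the frame of rod0_center below 0.0135 m and x of rod3_center in the frame of rod2_center below 0.0135 m and horizontal distance between rake_grip and stand below 0.01 m and z of rake_grip in the frame of stand below 0.06 m and angle between rake's own z axis and vertical below 0.12 rad and linear speed of each of rake, rod0, rod1, rod2, rod3 below 0.02 m/s); the robot touches nothing.
It fails at once if the rods or anything else press on the fence with more than 20 N (contact force between clamp and anything else above 20 N).
It fails at once if the rake presses on the tray (plate, rib or rims) with more than 40 N (contact force between rake and tray above 40 N).
It fails at once if a rod is touched by the robot itself instead of the rake (contact force between any of the fingers, the arm and rod0 above 0.5 N or contact force between any of the fingers, the arm and rod1 above 0.5 N or contact force between any of the fingers, the arm and rod2 above 0.5 N or contact force between any of the fingers, the arm and rod3 above 0.5 N).
It fails at once if a bystander is moved by more than 15 mm (distance of any of webcam, bracket, scraper, driver, gluestick from where it was at the start of the episode above 0.015 m).
It also fails if it takes over 72 s, if anything falls off the work surface, if the arm or the gripper's body presses on something with over 40 N, if the wrist force passes 120 N, or if a joint passes its speed limit or range.

## Working session

There is one attempt and no reset: what is moved stays moved. The work goes in short steps, Python scripts to look and compute and a tool call to move; the robot and the scene stay as the last step left them, time stands still between calls to the robot, and variables do not carry over. Pictures are saved under pics/ and viewed, and the job is handed in when it is done.

Besides the shell and the picture viewer there is one more tool, called after ">>>" as a command line: name --argument value ..., lists and objects as JSON in quotes. move_arm: Moves the arm, as the interface text tells. Its arguments: {"type":"object","properties":{"moves":{"type":"array","items":{"type":"object","properties":{"delta_pos":{"type":"array","items":{"type":"number"}},"angular":{"type":"array","items":{"type":"number"}},"grip":{"type":"number"}}}},"grip_force":{"type":"number"}},"required":["moves"]}

```bash
mkdir -p pics; ls; cat > h.py <<'E'
import numpy as np, cv2
from cell import r
def shot(name,fn):
    c=r.camera(name); cv2.imwrite('pics/'+fn+'.png',c['pixels'][:,:,::-1]); np.savez('pics/'+fn+'.npz',**{k:np.array(v) for k,v in c.items()}); return c
E
python3 - <<'E'
from h import *
print(r.state())
for n in ['scene','side','wrist']:
    c=shot(n,n+'0'); print(n,c['fx'],c['cx'],c['cy'],c['origin'],c['attitude'])
E
```

```text
pics
{'t': 0.0, 'qpos': array([ 1.50756550e+00,  3.85558945e-01,  6.60935496e-03, -4.89895626e-04,
       -1.19399763e+00, -2.58612101e-01]), 'joint_velocities': array([-0.00060864, -0.00056223,  0.00077696, -0.00041722,  0.00050411,
        0.00178842]), 'joint_torque': array([-8.42483178e-05, -3.92286372e+01,  1.88398951e+01,  4.18624967e+00,
       -4.71959080e-03, -3.64943617e-06]), 'ee_pos': array([0.19759165, 0.59272345, 0.40361463]), 'tcp_rot': array([ 3.13939685e+00, -1.10073381e-04, -3.22023554e-01]), 'ft_force': array([ 0.69407905, -0.86051212, -0.83385089]), 'wrist_torque': array([-0.04895912, -0.04681754, -0.00013304]), 'gripper_width': 0.08525511437891806}
scene 439.49681716171585 321.00076540065743 203.28944744369429 [1.23409389 0.02136816 0.70001783] [-2.34147477  0.01662223  1.58302543]
side 409.45055378811503 328.728154254221 193.46289107656003 [ 0.30800231 -0.69260753  0.70157007] [-2.26865549e+00 -8.47374287e-05 -3.86181036e-01]
wrist 300.38326702585226 315.45315335213496 203.55074261085832 [0.25984003 0.57228767 0.3728199 ] [ 2.87985410e+00 -1.97593284e-03 -1.89291666e+00]
```

View pics/scene0.png

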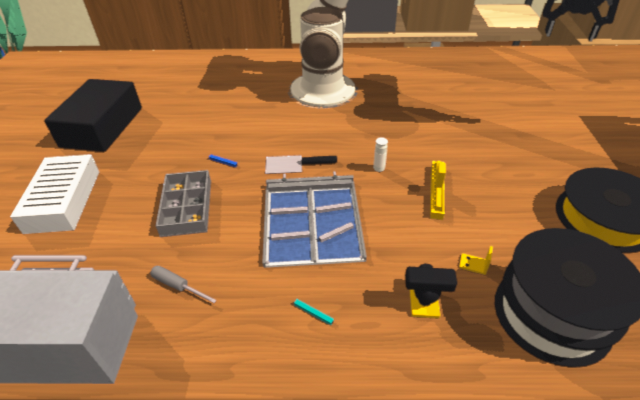

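View pics/side0.png

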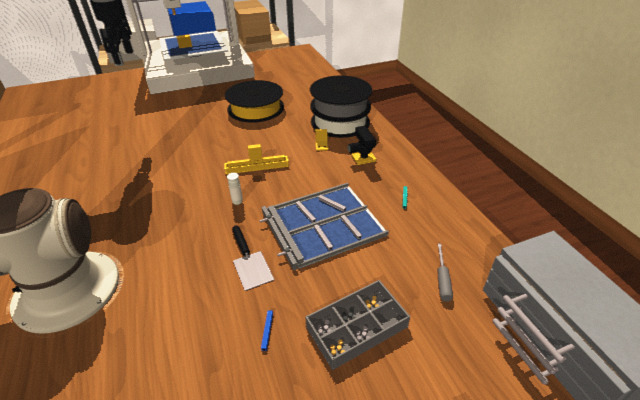

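View pics/wrist0.png

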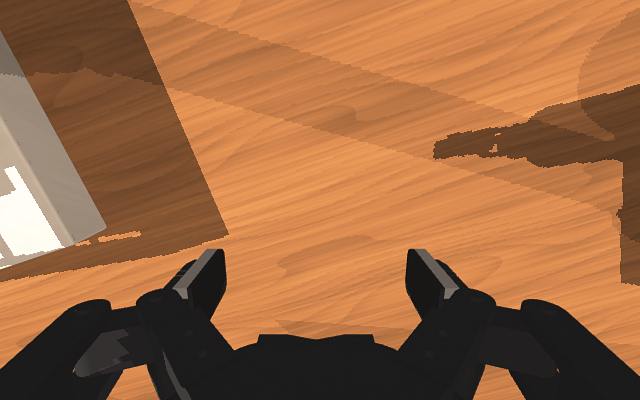

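The scene view shows the tray at about (313,225), with the clamp at its robot-side end. The yellow rake in its stand is at (438,190). The organiser, scraper, glue stick (380,155), bracket and webcam stand around them. Next I'll turn these pixels into positions.

```bash
cat >> h.py <<'E'
from scipy.spatial.transform import Rotation as R
def cloud(c):
    h,w=c['range_z'].shape; u,v=np.meshgrid(np.arange(w),np.arange(h)); z=c['range_z']
    P=np.stack([(u-c['cx'])/c['fx']*z,(v-c['cy'])/c['fy']*z,z],-1)
    M=R.from_euler('xyz',c['attitude']).as_matrix()
    P=P@M.T+c['origin']; P[z<=0]=np.nan; return P
def load(fn):
    d=np.load('pics/'+fn+'.npz'); return {k:d[k] for k in d.files}
E
python3 - <<'E'
from h import *
for n in ['scene0','side0']:
    c=load(n); P=cloud(c); np.set_printoptions(precision=4,suppress=True)
    px=c['pixels'].astype(int)
    print(n,'bench z', np.nanmedian(P[...,2][(P[...,0]>0.4)&(P[...,0]<1)&(abs(P[...,1])<.5)]))
    yel=(px[...,0]>150)&(px[...,1]>120)&(px[...,2]<80)&(P[...,0]<0.75)&(P[...,1]>0.1)&(P[...,1]<0.45)
    Q=P[yel]; print(len(Q),np.nanmin(Q,0),np.nanmax(Q,0))
    for lo,hi in [(0.005,.03),(.03,.045),(.045,.08)]:
        q=Q[(Q[:,2]>lo)&(Q[:,2]<hi)]; print(lo,len(q),q.min(0),q.max(0),q.mean(0), cv2.minAreaRect((q[:,:2]*1000).astype(np.float32)))
    blue=(px[...,2]>px[...,0]+40)&(P[...,0]<0.85)&(P[...,0]>.4)&(abs(P[...,1])<.2)&(P[...,2]<.03)
    Q=P[blue];print('blue',len(Q),np.nanmedian(Q[:,2]),cv2.minAreaRect((Q[:,:2]*1000).astype(np.float32)))
    im=c['pixels'][:,:,::-1]
    cr=im[130:330,220:480] if n=='scene0' else im[120:280,200:400]
    cv2.imwrite('pics/'+n+'crop.png',cv2.resize(cr,None,fx=3 if n=='scene0' else 3.7,fy=3 if n=='scene0' else 3.7,interpolation=cv2.INTER_CUBIC))
E
```

```text
scene0 bench z 0.0006212404156332174
20354 [-0.2885  0.1    -0.0064] [0.7494 0.45   0.076 ]
0.005 505 [-0.0793  0.2423  0.005 ] [0.7098 0.3456 0.03  ] [0.5441 0.2736 0.0166] ((315.0097961425781, 292.79345703125), (90.4844970703125, 788.4224243164062), 88.77478790283203)
0.03 98 [0.4005 0.2526 0.03  ] [0.71   0.3332 0.0449] [0.5766 0.289  0.036 ] ((558.8361206054688, 282.78753662109375), (311.8285217285156, 58.03166198730469), 9.594500541687012)
0.045 105 [0.459  0.2617 0.0451] [0.714  0.3324 0.076 ] [0.5082 0.2774 0.0678] ((586.406982421875, 297.2630920410156), (260.0001220703125, 24.636796951293945), 13.100106239318848)
blue 4410 0.005943380021520395 ((650.8167724609375, -12.366531372070312), (352.3276062011719, 183.81678771972656), 4.076503753662109)
side0 bench z 0.0012166486807818622
1612 [-0.0944  0.1007 -0.0045] [0.7497 0.45   0.0756]
0.005 326 [0.3839 0.1691 0.0051] [0.7497 0.3297 0.03  ] [0.5145 0.2687 0.0182] ((583.706787109375, 285.9898681640625), (138.7253875732422, 381.6285705566406), 74.81827545166016)
0.03 92 [0.3956 0.2501 0.03  ] [0.7115 0.3305 0.0448] [0.5577 0.2861 0.0342] ((556.8192749023438, 280.7926025390625), (318.7740783691406, 55.49522399902344), 9.557485580444336)
0.045 58 [0.3757 0.1456 0.0453] [0.7018 0.3266 0.0756] [0.4916 0.2701 0.0698] ((520.5724487304688, 267.5375061035156), (370.89752197265625, 76.61609649658203), 28.398818969726562)
blue 3143 0.006296535857793661 ((651.0808715820312, -12.252998352050781), (344.4001770019531, 186.5664520263672), 3.8595380783081055)
```

View pics/scene0crop.png

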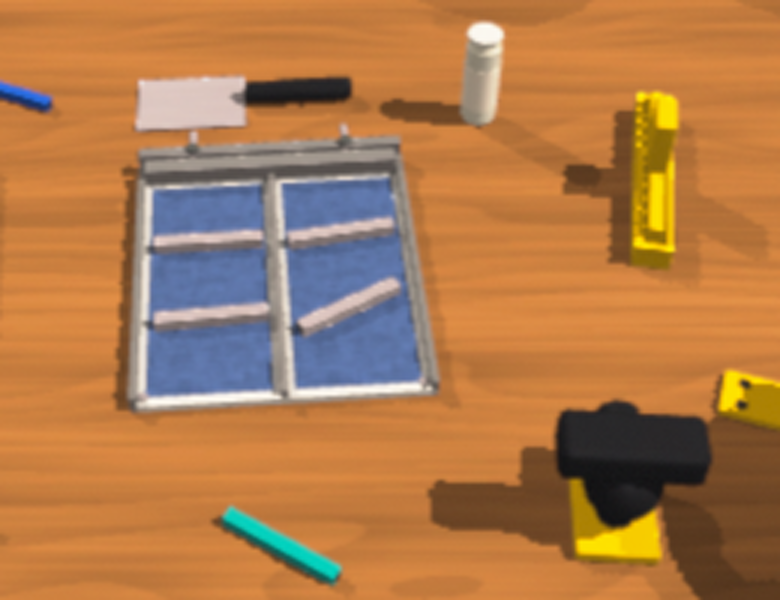

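View pics/side0crop.png

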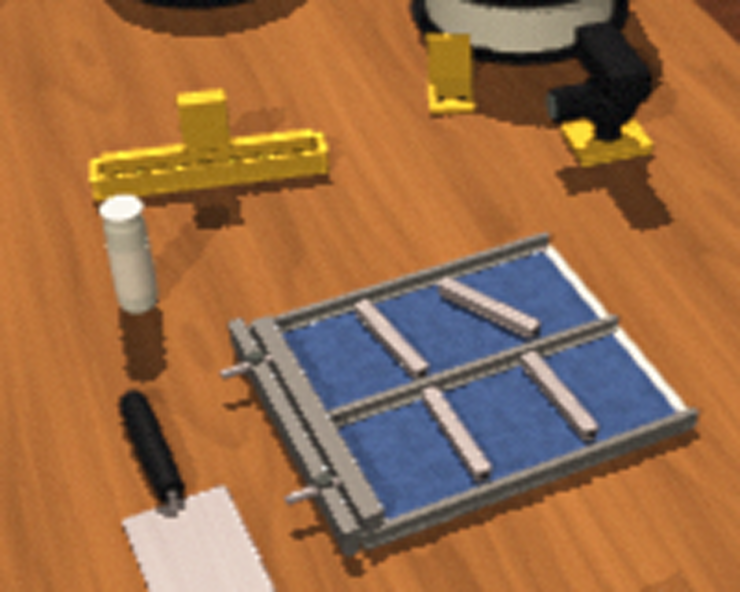

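```bash
python3 - <<'E'
from h import *
np.set_printoptions(precision=4,suppress=True)
for n,(u0,u1,v0,v1) in [('scene0',(424,452,155,225)),('side0',(215,295,140,178))]:
    c=load(n); P=cloud(c); hsv=cv2.cvtColor(c['pixels'],cv2.COLOR_RGB2HSV)
    m=(hsv[...,0]>22)&(hsv[...,0]<34)&(hsv[...,1]>150)
    k=np.zeros_like(m); k[v0:v1,u0:u1]=1; m&=k
    Q=P[m]; Q=Q[np.isfinite(Q[:,0])]
    print(n,len(Q),Q.min(0),Q.max(0))
    for lo,hi in [(0.012,.03),(.018,.022),(.03,.045),(.05,.08),(.069,.08)]:
        q=Q[(Q[:,2]>lo)&(Q[:,2]<hi)]
        if len(q)>4: print(lo,len(q),q.mean(0), cv2.minAreaRect((q[:,:2]*1000).astype(np.float32)))
    # rods: light pixels within tray
    T=P; m=(T[...,0]>.42)&(T[...,0]<.78)&(abs(T[...,1])<.14)&(T[...,2]>.0115)&(T[...,2]<.03)
    # tray boundary
    q=T[m];
    h=(hsv[...,1]<60)&(hsv[...,2]>120)&m
    nn,lab,st,ce=cv2.connectedComponentsWithStats(h.astype(np.uint8))
    for i in range(1,nn):
        if st[i,4]>15:
            q=P[lab==i]; print(st[i],q.mean(0),cv2.minAreaRect((q[:,:2]*1000).astype(np.float32)))
w=load('wrist0'); s=R.from_euler('xyz',[3.13939685e+00,-1.10073381e-04,-3.22023554e-01])
print('cam in tool',s.inv().apply(w['origin']-np.array([0.19759165,0.59272345,0.40361463])),(s.inv()*R.from_euler('xyz',w['attitude'])).as_matrix())
E
```

```text
scene0 377 [ 0.3599  0.2423 -0.0014] [0.5662 0.2977 0.076 ]
0.012 236 [0.5036 0.2648 0.0218] ((475.2489013671875, 270.5201416015625), (27.263534545898438, 182.10826110839844), 79.6866226196289)
0.018 133 [0.5072 0.2648 0.0197] ((475.69842529296875, 270.8157958984375), (26.538482666015625, 181.3133544921875), 79.47756958007812)
0.03 58 [0.5076 0.2654 0.0317] ((478.010498046875, 271.9691467285156), (12.2163667678833, 157.04017639160156), 79.93787384033203)
0.05 70 [0.4764 0.2697 0.0733] ((477.1413269042969, 269.580322265625), (13.960670471191406, 34.255794525146484), 79.41062927246094)
0.069 67 [0.4763 0.27   0.0737] ((477.22601318359375, 269.97784423828125), (13.232763290405273, 34.276119232177734), 79.71550750732422)
[267 172  93  53 606] [ 0.4665 -0.0164  0.0206] ((475.8162841796875, 4.707550048828125), (247.7340850830078, 127.06727600097656), 61.498985290527344)
[310 188   7  73 194] [ 0.5916 -0.0158  0.0137] ((581.2865600585938, -16.53172492980957), (213.66085815429688, 5.9416399002075195), 4.040365695953369)
[263 190   6  74 175] [ 0.594  -0.1162  0.0136] ((588.6142578125, -116.7
[... 2001 characters left out ...]
] [ 0.4939 -0.0299  0.0201] ((524.8316040039062, -16.8897705078125), (189.75669860839844, 196.73822021484375), 6.932621479034424)
[314 224  19  24 117] [ 0.5452 -0.0715  0.016 ] ((545.401611328125, -70.60908508300781), (10.543902397155762, 80.99420166015625), 4.210351467132568)
[303 231  85  32 155] [ 0.5801 -0.119   0.0143] ((585.2593383789062, -118.68130493164062), (216.25059509277344, 8.386646270751953), 4.333799839019775)
[287 252  10  12  53] [ 0.4561 -0.1119  0.022 ] ((456.47564697265625, -111.62957763671875), (8.784828186035156, 36.87697982788086), 2.688868999481201)
cam in tool [ 0.0655 -0.0004  0.0308] [[-0.0001 -0.9659 -0.2589]
 [ 1.     -0.     -0.0002]
 [ 0.0002 -0.2589  0.9659]]
```

>>> move_arm --moves '[{"delta_pos": [4.6,-5.4,-0.5],"angular": [0,0,0.7],"grip": 60},{"delta_pos": [4.6,-5.4,-0.5],"angular": [0,0,0.7],"grip": 60},{"delta_pos": [4.6,-5.4,-0.5],"angular": [0,0,0.7],"grip": 60},{"delta_pos": [4.6,-5.4,-0.5],"angular": [0,0,0.7],"grip": 60},{"delta_pos": [4.6,-5.4,-0.5],"angular": [0,0,0.7],"grip": 60},{"delta_pos": [9.25,-10.8,-2.0],"angular": [0,0,1.375],"grip": 60},{"delta_pos": [9.25,-10.8,-2.0],"angular": [0,0,1.375],"grip": 60},{"delta_pos": [9.25,-10.8,-2.0],"angular": [0,0,1.375],"grip": 60},{"delta_pos": [9.25,-10.8,-2.0],"angular": [0,0,1.375],"grip": 60},{"delta_pos": [9.25,-10.8,-2.0],"angular": [0,0,1.375],"grip": 60},{"delta_pos": [9.25,-10.8,-2.0],"angular": [0,0,1.375],"grip": 60},{"delta_pos": [9.25,-10.8,-2.0],"angular": [0,0,1.375],"grip": 60},{"delta_pos": [9.25,-10.8,-2.0],"angular": [0,0,1.375],"grip": 60}]' --grip_force 60

```text
t: 1.23
ee_pos: [0.4756, 0.2681, 0.3442]
tcp_rot: [3.141, 0.001, -0.18]
ft_force: [-0.4, -0.0, 0.6]
gripper_width: 0.0599
```

```bash
python3 - <<'E'
from h import *
np.set_printoptions(precision=4,suppress=True)
s=r.state(); print(r.nose_length,s['t'],s['ee_pos'],np.degrees(s['tcp_rot']),s['qpos'],s['gripper_width'],s['ft_force'])
c=shot('wrist','wrist1'); P=cloud(c); hsv=cv2.cvtColor(c['pixels'],cv2.COLOR_RGB2HSV)
m=(hsv[...,0]>22)&(hsv[...,0]<34)&(hsv[...,1]>150)&(P[...,1]>.2)&(P[...,1]<.35)
Q=P[m]; print(len(Q))
for lo,hi in [(0.018,.023),(.028,.033),(.05,.08),(.07,.08)]:
    q=Q[(Q[:,2]>lo)&(Q[:,2]<hi)]
    if len(q)>4: print(lo,len(q),q.mean(0), cv2.minAreaRect((q[:,:2]*1000).astype(np.float32)))
c=load('scene0');P=cloud(c); print('glue',P[145,380],P[165,380],P[140,380])
E
```

```text
0.1734 1.2333 [0.4756 0.2681 0.3442] [179.955    0.0402 -10.3177] [ 0.8104  0.3043 -0.2753 -0.0002 -0.9922  0.5804] 0.05988644065696356 [-0.4404 -0.0056  0.5786]
2921
0.018 1079 [0.4874 0.2754 0.0198] ((475.25408935546875, 271.13946533203125), (27.34048843383789, 179.05545043945312), 79.75547790527344)
0.028 1041 [0.4866 0.2689 0.0298] ((475.1847839355469, 271.1040954589844), (8.591438293457031, 158.78150939941406), 79.75041198730469)
0.05 682 [0.4752 0.2714 0.0737] ((474.33612060546875, 271.763671875), (14.046873092651367, 35.23829650878906), 79.91852569580078)
0.07 682 [0.4752 0.2714 0.0737] ((474.33612060546875, 271.763671875), (14.046873092651367, 35.23829650878906), 79.91852569580078)
glue [0.3982 0.1391 0.0781] [0.4051 0.1428 0.0234] [0.3885 0.1394 0.0854]
```

View pics/wrist1.png

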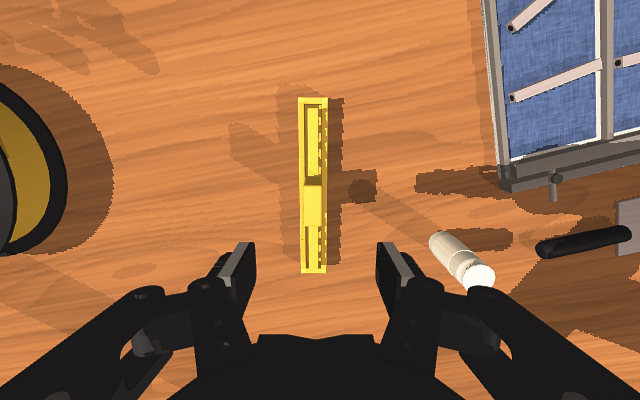

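The wrist view shows the rake grip at pixel (312,205) and the stand spanning rows 97–273. It puts the grip at about (0.475, 0.271), yaw −10.2°, and the top at z=0.074. All three views agree to within about 2 mm, so I'll descend and grip.

>>> move_arm --moves '[{"delta_pos": [-0.02,0.08,-1.2],"grip": 60},{"delta_pos": [-0.02,0.08,-2.4],"grip": 60},{"delta_pos": [-0.02,0.08,-3.2],"grip": 60},{"delta_pos": [-0.02,0.08,-3.8],"grip": 60},{"delta_pos": [-0.02,0.08,-4.2],"grip": 60},{"delta_pos": [-0.02,0.08,-4.4],"grip": 60},{"delta_pos": [-0.02,0.08,-4.4],"grip": 60}]'

```text
schema error: expected keys delta_pos, angular, grip
```

```bash
python3 - <<'E'
from h import *
shot('wrist','wrist2'); print(r.state()['ft_force'])
E
```

```text
[ 0.07822628 -0.98351524  0.4305133 ]
```

View pics/wrist2.png

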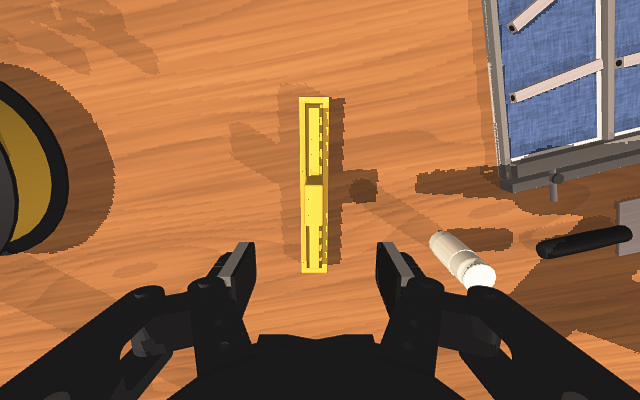

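The move was refused because every row needs the `angular` key, and the picture is unchanged. Sending it again.

>>> move_arm --moves '[{"delta_pos": [-0.02,0.08,-1.2],"angular": [0,0,0],"grip": 60},{"delta_pos": [-0.02,0.08,-2.4],"angular": [0,0,0],"grip": 60},{"delta_pos": [-0.02,0.08,-3.2],"angular": [0,0,0],"grip": 60},{"delta_pos": [-0.02,0.08,-3.8],"angular": [0,0,0],"grip": 60},{"delta_pos": [-0.02,0.08,-4.2],"angular": [0,0,0],"grip": 60},{"delta_pos": [-0.02,0.08,-4.4],"angular": [0,0,0],"grip": 60},{"delta_pos": [-0.02,0.08,-4.4],"angular": [0,0,0],"grip": 60}]'

```text
t: 1.92
ee_pos: [0.4737, 0.2722, 0.2117]
tcp_rot: [3.14, 0.001, -0.176]
ft_force: [0.0, -0.3, 0.7]
gripper_width: 0.0598
```

```bash
python3 - <<'E'
from h import *
c=shot('wrist','wrist3'); print(r.state()['ft_force'])
c=shot('side','side3'); cv2.imwrite('pics/side3c.png',cv2.resize(c['pixels'][80:220,180:340,::-1],None,fx=4,fy=4,interpolation=cv2.INTER_CUBIC))
E
```

```text
[-0.01023469  0.34071622 -0.6199628 ]
```

View pics/wrist3.png

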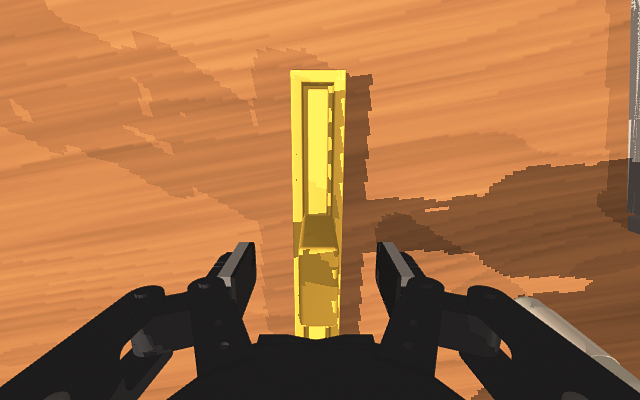

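View pics/side3c.png

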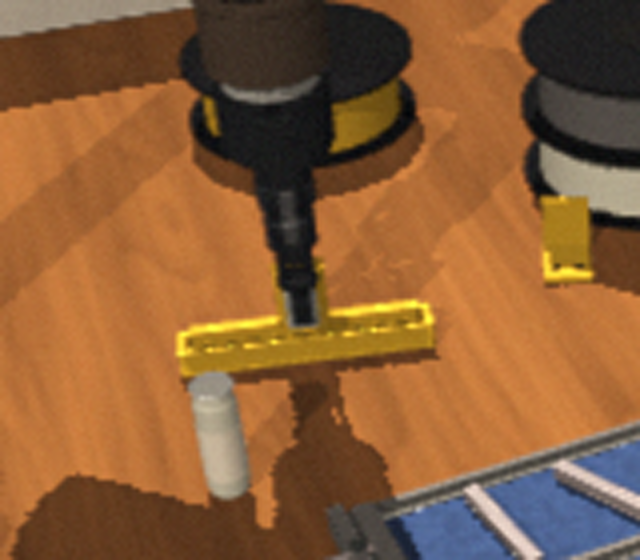

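The rake grip is centred between the pads (about column 319, against 315 for the pads). I'll correct by about 1.5 mm and close.

>>> move_arm --moves '[{"delta_pos": [0.05,-0.05,0],"angular": [0,0,0],"grip": 60},{"delta_pos": [0.05,-0.05,0],"angular": [0,0,0],"grip": 60},{"delta_pos": [0.05,-0.05,0],"angular": [0,0,0],"grip": 60},{"delta_pos": [0.05,-0.05,0],"angular": [0,0,0],"grip": 10},{"delta_pos": [0.05,-0.05,0],"angular": [0,0,0],"grip": 10},{"delta_pos": [0.05,-0.05,0],"angular": [0,0,0],"grip": 10},{"delta_pos": [0.05,-0.05,0],"angular": [0,0,0],"grip": 10},{"delta_pos": [0.05,-0.05,0],"angular": [0,0,0],"grip": 10},{"delta_pos": [0.05,-0.05,0],"angular": [0,0,0],"grip": 10},{"delta_pos": [0.05,-0.05,0],"angular": [0,0,0],"grip": 10},{"delta_pos": [0.05,-0.05,0],"angular": [0,0,0],"grip": 10},{"delta_pos": [0.05,-0.05,0],"angular": [0,0,0],"grip": 10}]' --grip_force 60

```text
t: 3.02
ee_pos: [0.4761, 0.2698, 0.2129]
tcp_rot: [-3.142, -0.0, -0.178]
ft_force: [-0.3, -0.1, 3.8]
gripper_width: 0.0154
```

>>> move_arm --moves '[{"delta_pos": [0,0,0.3],"angular": [0,0,0],"grip": 10},{"delta_pos": [0,0,0.7],"angular": [0,0,0],"grip": 10},{"delta_pos": [0,0,1.2],"angular": [0,0,0],"grip": 10},{"delta_pos": [0,0,1.8],"angular": [0,0,0],"grip": 10},{"delta_pos": [0,0,2.5],"angular": [0,0,0],"grip": 10},{"delta_pos": [0,0,3.2],"angular": [0,0,0],"grip": 10},{"delta_pos": [0,0,4.0],"angular": [0,0,0],"grip": 10},{"delta_pos": [0,0,4.3],"angular": [0,0,0],"grip": 10},{"delta_pos": [0,0,4.3],"angular": [0,0,0],"grip": 10},{"delta_pos": [0,0,4.3],"angular": [0,0,0],"grip": 10},{"delta_pos": [0,0,4.3],"angular": [0,0,0],"grip": 10}]'

```text
t: 3.93
ee_pos: [0.4755, 0.2694, 0.3399]
tcp_rot: [3.139, 0.003, -0.178]
ft_force: [0.4, -0.3, -1.9]
gripper_width: 0.0153
```

```bash
python3 - <<'E'
from h import *
np.set_printoptions(precision=4,suppress=True)
print(r.state()['ee_pos'],r.state()['ft_force'],r.state()['gripper_width'])
c=shot('wrist','wrist4')
c=shot('side','side4'); cv2.imwrite('pics/side4c.png',cv2.resize(c['pixels'][60:240,180:380,::-1],None,fx=3,fy=3,interpolation=cv2.INTER_CUBIC))
E
```

```text
[0.4755 0.2694 0.3399] [ 0.3996 -0.3116 -1.8722] 0.015285144541796218
```

View pics/wrist4.png

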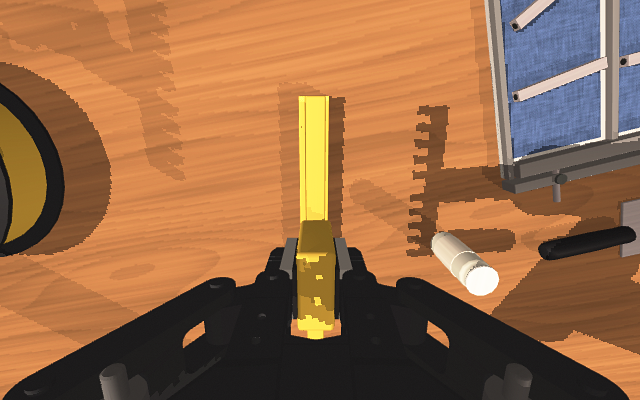

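View pics/side4c.png

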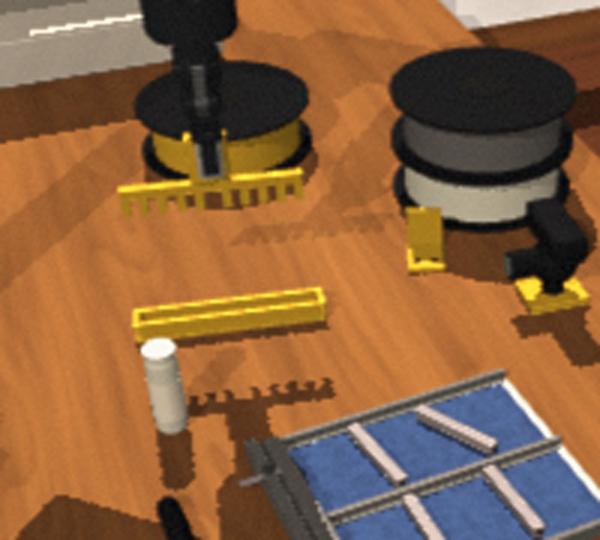

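The rake is held upright and is clear of the stand (head bar at about (210,185) in the side crop). Now I'll carry it over the open end of the tray and turn it square to the fence.

>>> move_arm --moves '[{"delta_pos": [0.3,-0.5,0],"angular": [0,0,-0.8],"grip": 10},{"delta_pos": [0.8,-1.3,0],"angular": [0,0,-1.8],"grip": 10},{"delta_pos": [1.4,-2.1,0],"angular": [0,0,-2.8],"grip": 10},{"delta_pos": [2.0,-2.9,0],"angular": [0,0,-3.8],"grip": 10},{"delta_pos": [2.5,-3.7,0],"angular": [0,0,-4.8],"grip": 10},{"delta_pos": [3.0,-4.5,0],"angular": [0,0,-5.8],"grip": 10},{"delta_pos": [3.5,-5.3,0],"angular": [0,0,-6.8],"grip": 10},{"delta_pos": [4.1,-6.1,0],"angular": [0,0,-7.8],"grip": 10},{"delta_pos": [4.6,-6.9,0],"angular": [0,0,-8.8],"grip": 10},{"delta_pos": [5.1,-7.7,0],"angular": [0,0,-9.8],"grip": 10},{"delta_pos": [5.6,-8.4,0],"angular": [0,0,-10.8],"grip": 10},{"delta_pos": [6.1,-9.0,0],"angular": [0,0,-11.7],"grip": 10},{"delta_pos": [6.3,-9.3,0],"angular": [0,0,-12.4],"grip": 10},{"delta_pos": [6.3,-9.4,0],"angular": [0,0,-12.6],"grip": 10},{"delta_pos": [6.3,-9.4,0],"angular": [0,0,-12.6],"grip": 10},{"delta_pos": [6.3,-9.4,0],"angular": [0,0,-12.6],"grip": 10},{"delta_pos": [6.3,-9.4,0],"angular": [0,0,-12.6],"grip": 10}]'

```text
t: 5.45
ee_pos: [0.6646, -0.0114, 0.3414]
tcp_rot: [3.141, 0.0, -1.495]
ft_force: [0.7, 0.2, -0.5]
gripper_width: 0.0153
```

```bash
python3 - <<'E'
from h import *
np.set_printoptions(precision=4,suppress=True)
s=r.state();print(s['ee_pos'],np.degrees(s['tcp_rot']),s['ft_force'],s['gripper_width'])
for n in ['wrist','side','scene']:
    c=shot(n,n+'5'); P=cloud(c); hsv=cv2.cvtColor(c['pixels'],cv2.COLOR_RGB2HSV)
    m=(hsv[...,0]>22)&(hsv[...,0]<34)&(hsv[...,1]>150)&(P[...,1]>-.15)&(P[...,1]<.1)&(P[...,0]>.5)&(P[...,0]<.8)&(P[...,2]>.1)
    q=P[m]; print(n,len(q),q.min(0),q.max(0))
    for lo,hi in [(.12,.145),(.152,.165),(.155,.161)]:
        k=q[(q[:,2]>lo)&(q[:,2]<hi)]
        if len(k)>5: print(lo,len(k),k.mean(0),cv2.minAreaRect((k[:,:2]*1000).astype(np.float32)))
    # rib & rims
    g=(hsv[...,1]<70)&(P[...,2]>.0115)&(P[...,2]<.017)&(P[...,0]>.5)&(P[...,0]<.7)&(abs(P[...,1])<.15)
    nn,lab,st,ce=cv2.connectedComponentsWithStats(g.astype(np.uint8))
    for i in range(1,nn):
        if st[i,4]>40:
            k=P[lab==i]; print(' ',st[i],k.mean(0),cv2.minAreaRect((k[:,:2]*1000).astype(np.float32)))
E
```

```text
[ 0.6646 -0.0114  0.3414] [179.9468   0.0069 -85.6691] [ 0.6958  0.185  -0.4782] 0.015285147354398296
wrist 2279 [ 0.6557 -0.027   0.1569] [0.6716 0.0478 0.2039]
0.152 138 [0.6603 0.0443 0.1581] ((660.3361206054688, 44.24555587768555), (8.98108959197998, 6.619034290313721), 4.732672691345215)
0.155 138 [0.6603 0.0443 0.1581] ((660.3361206054688, 44.24555587768555), (8.98108959197998, 6.619034290313721), 4.732672691345215)
  [ 291   82  212    7 1240] [ 0.5987 -0.116   0.0138] ((597.4318237304688, -116.15967559814453), (194.98216247558594, 5.110979080200195), 4.0687994956970215)
  [360  99  11  85 894] [ 0.6207 -0.063   0.0156] ((620.4711303710938, -61.78574752807617), (10.045190811157227, 79.92957305908203), 6.915781497955322)
  [432  98  21  85 966] [ 0.547  -0.0695  0.0153] ((546.249267578125, -68.35027313232422), (11.094097137451172, 79.63937377929688), 4.36380672454834)
  [293 187  13   6  76] [ 0.681  -0.0103  0.0137] ((681.1710815429688, -10.213726043701172), (12.160713195800781, 5.132898807525635), 3.1314408779144287)
  [325 187 154   7 932] [ 0.5786 -0.0171  0.0136] ((577.570
[... 2102 characters left out ...]
0138] ((598.2850341796875, -115.87489318847656), (196.30844116210938, 5.0604166984558105), 4.051492691040039)
  [311 205   6  56 151] [ 0.6149 -0.0141  0.0137] ((611.3677978515625, -14.376008987426758), (156.42306518554688, 5.91412878036499), 4.056124687194824)
  [319 222  35  19 156] [0.6137 0.0331 0.0149] ((612.2315063476562, 34.93324279785156), (13.181962013244629, 80.180419921875), 32.89699935913086)
  [272 231  38   8 162] [ 0.6218 -0.0596  0.0149] ((621.373046875, -61.04090118408203), (13.172321319580078, 77.72140502929688), 5.521485328674316)
  [361 236   5  23  41] [0.6547 0.0883 0.0136] ((653.52490234375, 88.22709655761719), (56.853363037109375, 3.58760142326355), 4.542494773864746)
```

View pics/wrist5.png

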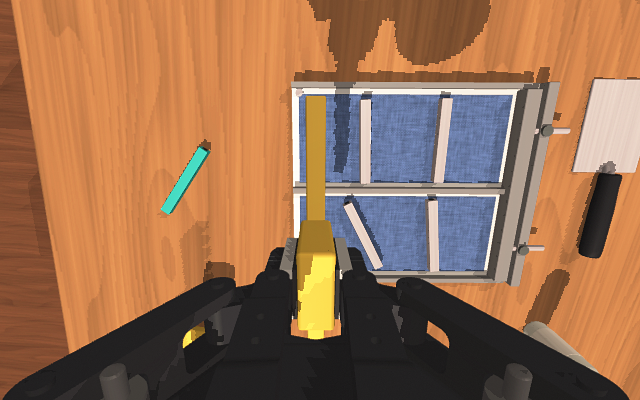

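View pics/scene5.png

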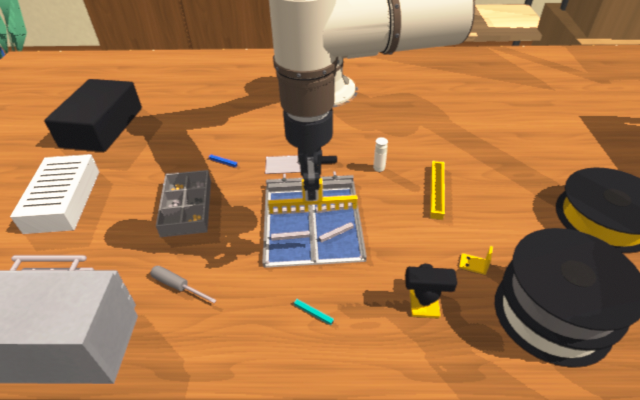

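View pics/side5.png

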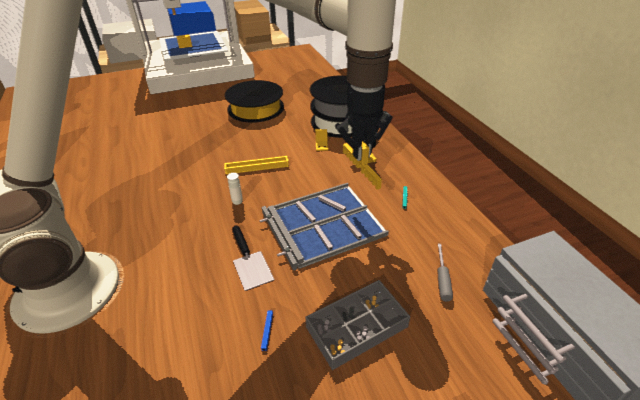

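The rake sits over the tray's open end, parallel to it within about 0.3°. Its head is at (315,150) in the wrist view, and the four rods lie between it and the fence. The rib centre line is at y≈−0.011, which matches the rake centre. Lowering now.

>>> move_arm --moves '[{"delta_pos": [0,0,-1.0],"angular": [0,0,-0.04],"grip": 10},{"delta_pos": [0,0,-2.0],"angular": [0,0,-0.04],"grip": 10},{"delta_pos": [0,0,-2.8],"angular": [0,0,-0.04],"grip": 10},{"delta_pos": [0,0,-3.4],"angular": [0,0,-0.04],"grip": 10},{"delta_pos": [0,0,-3.7],"angular": [0,0,-0.04],"grip": 10},{"delta_pos": [0,0,-3.9],"angular": [0,0,-0.04],"grip": 10},{"delta_pos": [0,0,-3.9],"angular": [0,0,-0.04],"grip": 10},{"delta_pos": [0,0,-3.9],"angular": [0,0,-0.04],"grip": 10},{"delta_pos": [0,0,-3.9],"angular": [0,0,-0.04],"grip": 10}]'

```text
t: 6.35
ee_pos: [0.6656, -0.012, 0.2264]
tcp_rot: [-3.138, 0.0, -1.501]
ft_force: [-0.4, 0.8, -1.3]
gripper_width: 0.0154
```

```bash
python3 - <<'E'
from h import *
np.set_printoptions(precision=4,suppress=True)
s=r.state();print(s['ee_pos'],np.degrees(s['tcp_rot']),s['ft_force'],s['gripper_width'])
for n in ['wrist','side','scene']:
    c=shot(n,n+'6')
    if n=='scene': cv2.imwrite('pics/scene6c.png',cv2.resize(c['pixels'][150:290,240:400,::-1],None,fx=4,fy=4,interpolation=cv2.INTER_CUBIC))
    if n=='side': cv2.imwrite('pics/side6c.png',cv2.resize(c['pixels'][140:280,250:410,::-1],None,fx=4,fy=4,interpolation=cv2.INTER_CUBIC))
E
```

```text
[ 0.6656 -0.012   0.2264] [-179.8188    0.0073  -85.9983] [-0.3947  0.7916 -1.3451] 0.015435781419895317
```

View pics/wrist6.png

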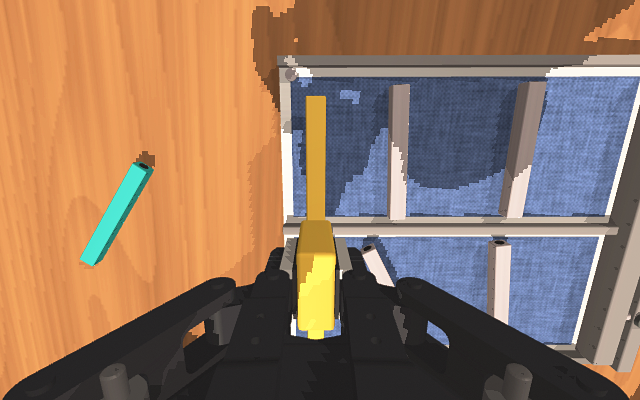

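View pics/scene6c.png

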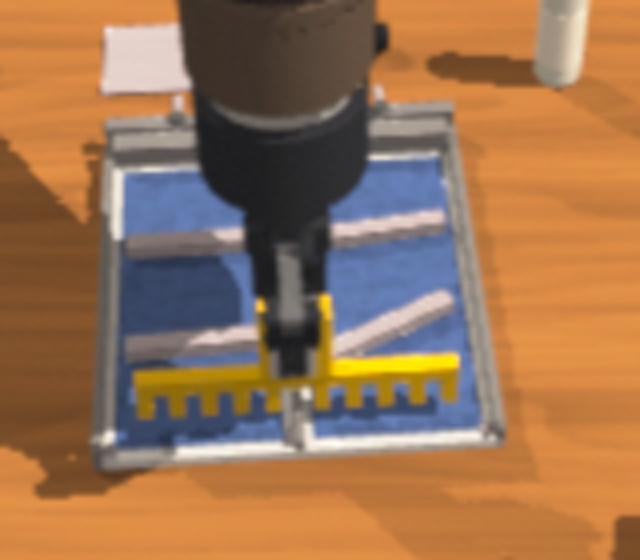

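View pics/side6c.png

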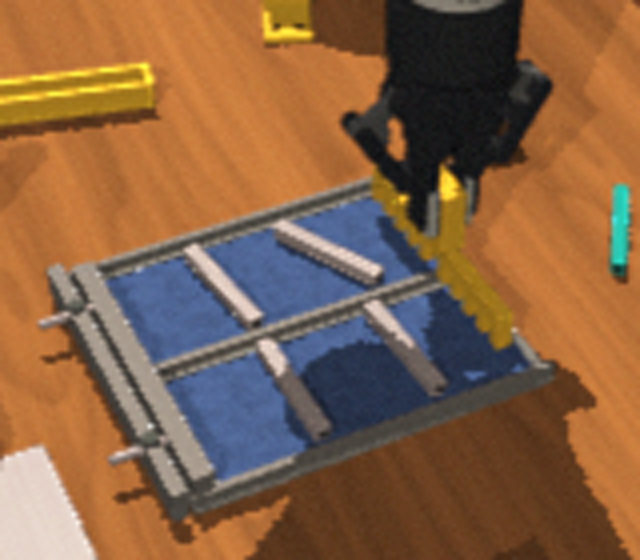

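The middle gap straddles the rib (scene crop (298,400)) and nothing is touching. Lowering the last 9 mm, so the tips end about 2.5 mm above the plate.

>>> move_arm --moves '[{"delta_pos": [0,0,-0.1],"angular": [0,0,0],"grip": 10},{"delta_pos": [0,0,-0.2],"angular": [0,0,0],"grip": 10},{"delta_pos": [0,0,-0.3],"angular": [0,0,0],"grip": 10},{"delta_pos": [0,0,-0.3],"angular": [0,0,0],"grip": 10},{"delta_pos": [0,0,-0.3],"angular": [0,0,0],"grip": 10},{"delta_pos": [0,0,-0.3],"angular": [0,0,0],"grip": 10}]'

```text
t: 7.0
ee_pos: [0.665, -0.0122, 0.2155]
tcp_rot: [3.141, -0.0, -1.502]
ft_force: [0.6, -0.4, -1.6]
gripper_width: 0.0153
```

```bash
python3 - <<'E'
from h import *
np.set_printoptions(precision=4,suppress=True)
for n in ['side']:
    c=shot(n,n+'7'); s=r.state();print(s['ee_pos'],np.degrees(s['tcp_rot']),s['ft_force'])
    cv2.imwrite('pics/side7c.png',cv2.resize(c['pixels'][140:280,250:410,::-1],None,fx=4,fy=4,interpolation=cv2.INTER_CUBIC))
# fence: from initial views, profile of height along tray u
th=np.radians(4.08); e=np.array([np.cos(th),np.sin(th)]); f=np.array([-e[1],e[0]]); o=np.array([.58,-.0175])
for n in ['wrist5','side0','scene0']:
    P=cloud(load(n)); d=P[...,:2]-o; u=d@e; v=d@f; z=P[...,2]
    for a,b in [(-.09,-.02),(.02,.09)]:
        m=(v>a)&(v<b)&(u<-.05)&(u>-.16)&(z>.018)&(z<.05)
        print(n,a,m.sum(),np.percentile(u[m],[1,50,99]) if m.sum() else '', np.percentile(z[m],[5,50,95]) if m.sum() else '')
        mm=(v>a)&(v<b)&(u<-.03)&(u>-.16)
        print('  z by u:',[(round(x,3),round(float(np.nanmax(z[mm&(u>=x)&(u<x+.004)])),3)) for x in np.arange(-.14,-.06,.004) if (mm&(u>=x)&(u<x+.004)).sum()])
E
```

```text
[ 0.665  -0.0122  0.2155] [179.9783  -0.0012 -86.0345] [-0.3517 -0.8828 -2.0944]
wrist5 -0.09 2395 [-0.1494 -0.1187 -0.1058] [0.0188 0.0215 0.0234]
  z by u: [(np.float64(-0.14), 0.02), (np.float64(-0.136), 0.025), (np.float64(-0.132), 0.026), (np.float64(-0.128), 0.026), (np.float64(-0.124), 0.023), (np.float64(-0.12), 0.023), (np.float64(-0.116), 0.023), (np.float64(-0.112), 0.024), (np.float64(-0.108), 0.023), (np.float64(-0.104), 0.008), (np.float64(-0.1), 0.008), (np.float64(-0.096), 0.007), (np.float64(-0.092), 0.008), (np.float64(-0.088), 0.008), (np.float64(-0.084), 0.008), (np.float64(-0.08), 0.008), (np.float64(-0.076), 0.008), (np.float64(-0.072), 0.008), (np.float64(-0.068), 0.008), (np.float64(-0.064), 0.008), (np.float64(-0.06), 0.007)]
wrist5 0.02 1793 [-0.1504 -0.1189 -0.1058] [0.0188 0.0214 0.0231]
  z by u: [(np.float64(-0.14), 0.02), (np.float64(-0.136), 0.026), (np.float64(-0.132), 0.026), (np.float64(-0.128), 0.026), (np.float64(-0.124), 0.026), (np.float64(-0.12), 0.023), (np.float64(-0.116), 0.023), (np.float64(-0.112), 0.023), (np.float64(-0.108), 0.024), (np.
[... 2295 characters left out ...]
oat64(-0.064), 0.008), (np.float64(-0.06), 0.008)]
scene0 0.02 264 [-0.1487 -0.1176 -0.1039] [0.0188 0.0212 0.0234]
  z by u: [(np.float64(-0.136), 0.023), (np.float64(-0.132), 0.026), (np.float64(-0.128), 0.025), (np.float64(-0.124), 0.025), (np.float64(-0.12), 0.023), (np.float64(-0.116), 0.024), (np.float64(-0.112), 0.024), (np.float64(-0.108), 0.023), (np.float64(-0.104), 0.023), (np.float64(-0.1), 0.01), (np.float64(-0.096), 0.008), (np.float64(-0.092), 0.007), (np.float64(-0.088), 0.008), (np.float64(-0.084), 0.009), (np.float64(-0.08), 0.009), (np.float64(-0.076), 0.008), (np.float64(-0.072), 0.008), (np.float64(-0.068), 0.009), (np.float64(-0.064), 0.009), (np.float64(-0.06), 0.009)]
```

View pics/side7c.png

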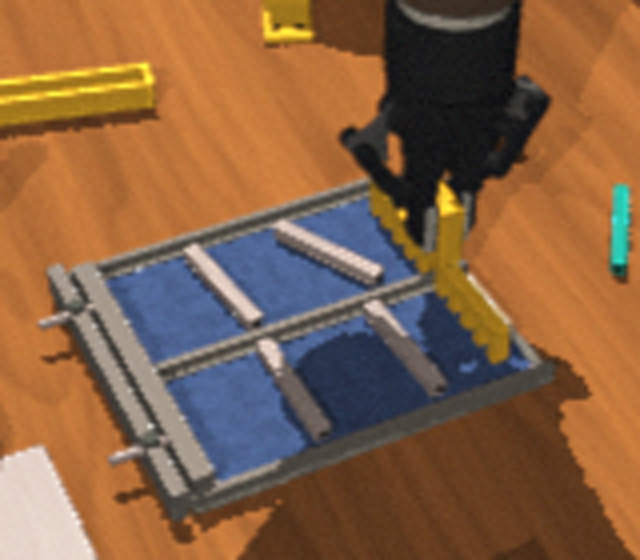

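The tips have settled about 0.6 mm above the plate, so I'll raise them by about 1.5 mm. All three views put the fence face about 106 mm behind my reference point, so the rake has about 166 mm to travel until the rods are tight. I'll comb the first 60 mm gently.

>>> move_arm --moves '[{"delta_pos": [0,0,0.05],"angular": [0,0,0],"grip": 10},{"delta_pos": [-0.1,-0.007,0.05],"angular": [0,0,0],"grip": 10},{"delta_pos": [-0.2,-0.014,0.05],"angular": [0,0,0],"grip": 10},{"delta_pos": [-0.3,-0.021,0.05],"angular": [0,0,0],"grip": 10},{"delta_pos": [-0.4,-0.028,0.05],"angular": [0,0,0],"grip": 10},{"delta_pos": [-0.5,-0.036,0.05],"angular": [0,0,0],"grip": 10},{"delta_pos": [-0.6,-0.043,0.05],"angular": [0,0,0],"grip": 10},{"delta_pos": [-0.7,-0.05,0.05],"angular": [0,0,0],"grip": 10},{"delta_pos": [-0.8,-0.057,0.05],"angular": [0,0,0],"grip": 10},{"delta_pos": [-0.9,-0.064,0.05],"angular": [0,0,0],"grip": 10},{"delta_pos": [-1.0,-0.071,0.05],"angular": [0,0,0],"grip": 10},{"delta_pos": [-1.1,-0.078,0.05],"angular": [0,0,0],"grip": 10},{"delta_pos": [-1.2,-0.085,0.05],"angular": [0,0,0],"grip": 10},{"delta_pos": [-1.3,-0.093,0.05],"angular": [0,0,0],"grip": 10},{"delta_pos": [-1.4,-0.1,0.05],"angular": [0,0,0],"grip": 10},{"delta_pos": [-1.5,-0.107,0.05],"angular": [0,0,0],"grip": 10},{"delta_pos": [-1.6,-0.114,0.05],"angular": [0,0,0],"grip": 10},{"delta_pos": [-1.7,-0.121,0.05],"angular": [0,0,0],"grip": 10},{"delta_pos": [-1.8,-0.128,0.05],"angular": [0,0,0],"grip": 10},{"delta_pos": [-1.9,-0.135,0.05],"angular": [0,0,0],"grip": 10}]'

```text
t: 8.72
ee_pos: [0.6078, -0.0162, 0.2173]
tcp_rot: [-3.141, 0.0, -1.501]
ft_force: [1.2, 0.2, -1.7]
gripper_width: 0.0154
```

```bash
cat > look.py <<'E'
import sys
from h import *
np.set_printoptions(precision=4,suppress=True)
k=sys.argv[1]
s=r.state();print(s['ee_pos'],np.degrees(s['tcp_rot']),s['ft_force'],s['gripper_width'])
a=shot('side','side'+k)['pixels'][140:280,250:410,::-1]; b=shot('wrist','wrist'+k)['pixels'][:,:,::-1]
cv2.imwrite('pics/look'+k+'.png',np.vstack([cv2.resize(a,(640,560),interpolation=cv2.INTER_CUBIC)[:,:][80:]])) 
E
python3 look.py 8
```

```text
[ 0.6078 -0.0162  0.2173] [-179.9764    0.0054  -86.0269] [ 1.2489  0.1566 -1.7127] 0.015434989627713865
```

View pics/look8.png

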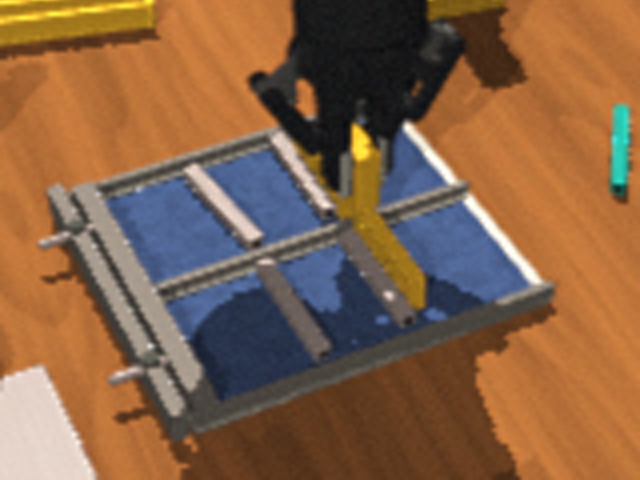

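View pics/wrist8.png

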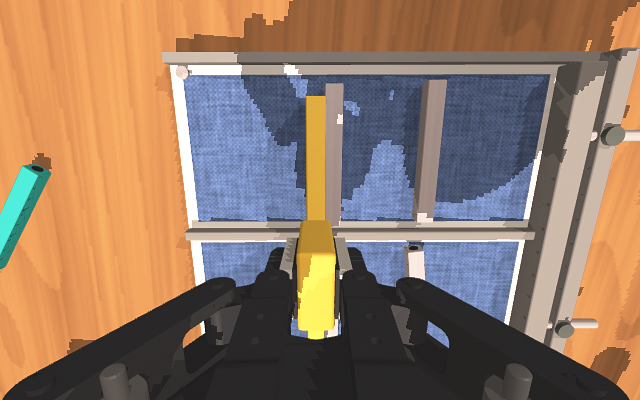

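Rods 1 and 3 now lie flat along the rake (side crop (300,175) and (378,275)), and the force is about 1 N. Combing on towards rods 0 and 2.

>>> move_arm --moves '[{"delta_pos": [-0.12,-0.009,0],"angular": [0,0,0],"grip": 10},{"delta_pos": [-0.24,-0.017,0],"angular": [0,0,0],"grip": 10},{"delta_pos": [-0.36,-0.026,0],"angular": [0,0,0],"grip": 10},{"delta_pos": [-0.48,-0.034,0],"angular": [0,0,0],"grip": 10},{"delta_pos": [-0.6,-0.043,0],"angular": [0,0,0],"grip": 10},{"delta_pos": [-0.72,-0.051,0],"angular": [0,0,0],"grip": 10},{"delta_pos": [-0.84,-0.06,0],"angular": [0,0,0],"grip": 10},{"delta_pos": [-0.96,-0.068,0],"angular": [0,0,0],"grip": 10},{"delta_pos": [-1.08,-0.077,0],"angular": [0,0,0],"grip": 10},{"delta_pos": [-1.2,-0.085,0],"angular": [0,0,0],"grip": 10},{"delta_pos": [-1.32,-0.094,0],"angular": [0,0,0],"grip": 10},{"delta_pos": [-1.44,-0.103,0],"angular": [0,0,0],"grip": 10},{"delta_pos": [-1.56,-0.111,0],"angular": [0,0,0],"grip": 10},{"delta_pos": [-1.68,-0.12,0],"angular": [0,0,0],"grip": 10},{"delta_pos": [-1.8,-0.128,0],"angular": [0,0,0],"grip": 10},{"delta_pos": [-1.92,-0.137,0],"angular": [0,0,0],"grip": 10},{"delta_pos": [-2.04,-0.145,0],"angular": [0,0,0],"grip": 10},{"delta_pos": [-2.16,-0.154,0],"angular": [0,0,0],"grip": 10},{"delta_pos": [-2.28,-0.162,0],"angular": [0,0,0],"grip": 10},{"delta_pos": [-2.4,-0.171,0],"angular": [0,0,0],"grip": 10}]'

```text
t: 10.48
ee_pos: [0.5357, -0.0214, 0.2172]
tcp_rot: [-3.141, 0.0, -1.501]
ft_force: [1.8, 0.1, -1.1]
gripper_width: 0.0153
```

```bash
python3 look.py 9
```

```text
[ 0.5357 -0.0214  0.2172] [-179.991     0.0006  -86.0251] [ 1.758   0.0806 -1.0716] 0.01530016620736265
```

View pics/look9.png

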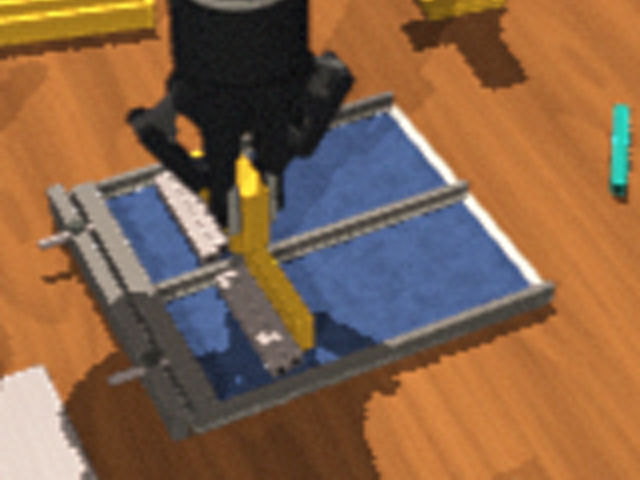

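View pics/wrist9.png

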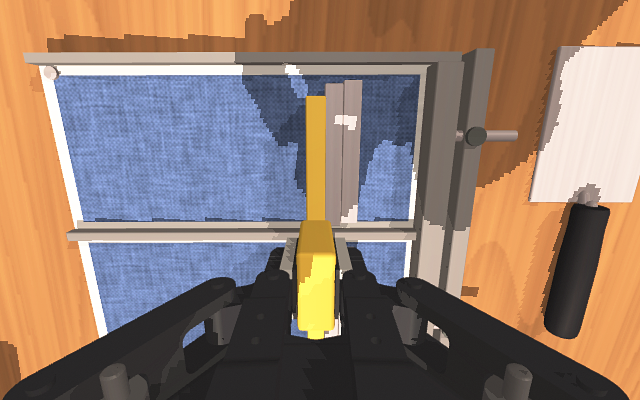

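Both pairs are now gathered in front of the rake, at 1.8 N drag. About 36 mm is left; I'll take 28 mm slowly and then measure the gap.

>>> move_arm --moves '[{"delta_pos": [-0.08,-0.006,0],"angular": [0,0,0],"grip": 10},{"delta_pos": [-0.16,-0.011,0],"angular": [0,0,0],"grip": 10},{"delta_pos": [-0.24,-0.017,0],"angular": [0,0,0],"grip": 10},{"delta_pos": [-0.32,-0.023,0],"angular": [0,0,0],"grip": 10},{"delta_pos": [-0.4,-0.028,0],"angular": [0,0,0],"grip": 10},{"delta_pos": [-0.48,-0.034,0],"angular": [0,0,0],"grip": 10},{"delta_pos": [-0.56,-0.04,0],"angular": [0,0,0],"grip": 10},{"delta_pos": [-0.64,-0.046,0],"angular": [0,0,0],"grip": 10},{"delta_pos": [-0.72,-0.051,0],"angular": [0,0,0],"grip": 10},{"delta_pos": [-0.8,-0.057,0],"angular": [0,0,0],"grip": 10},{"delta_pos": [-0.86,-0.061,0],"angular": [0,0,0],"grip": 10},{"delta_pos": [-0.92,-0.065,0],"angular": [0,0,0],"grip": 10}]'

```text
t: 11.58
ee_pos: [0.5082, -0.0234, 0.2172]
tcp_rot: [3.142, 0.0, -1.502]
ft_force: [0.9, -1.1, -2.7]
gripper_width: 0.0151
```

```bash
python3 look.py 10; python3 - <<'E'
from h import *
th=np.radians(4.08); e=np.array([np.cos(th),np.sin(th)]); f=np.array([-e[1],e[0]]); o=np.array([.58,-.0175])
for n in ['wrist10','side10']:
    P=cloud(load(n)); d=P[...,:2]-o; u=d@e; v=d@f; z=P[...,2]
    for a,b in [(-.09,-.06),(-.06,-.03),(.03,.06),(.06,.09)]:
        mm=(v>a)&(v<b)&(u<-.05)&(u>-.13)
        print(n,a,[(round(float(x)*1000),round(float(np.nanmedian(z[mm&(u>=x)&(u<x+.002)]))*1000,1)) for x in np.arange(-.112,-.06,.002) if (mm&(u>=x)&(u<x+.002)).sum()>1] if 0 else [ (round(float(x)*1000),round(float(np.nanmedian(z[mm&(u>=x)&(u<x+.002)]))*1000)) for x in np.arange(-.112,-.06,.002) if (mm&(u>=x)&(u<x+.002)).sum()>1])
E
```

```text
[ 0.5082 -0.0234  0.2172] [179.9959   0.0002 -86.0322] [ 0.8841 -1.0686 -2.7172] 0.015081785228687755
wrist10 -0.09 [(-112, 22), (-110, 22), (-108, 17), (-106, 6), (-104, 6), (-102, 6), (-100, 6), (-98, 16), (-96, 16), (-94, 16), (-92, 16), (-90, 16), (-88, 16), (-86, 16), (-84, 16), (-82, 16), (-80, 16), (-78, 33), (-76, 34), (-74, 34), (-72, 34), (-70, 34), (-68, 6), (-66, 6), (-64, 6), (-62, 6)]
wrist10 -0.06 [(-112, 22), (-110, 22), (-108, 17), (-106, 6), (-104, 6), (-102, 6), (-100, 6), (-98, 16), (-96, 16), (-94, 16), (-92, 16), (-90, 16), (-88, 16), (-86, 16), (-84, 16), (-82, 16), (-80, 16), (-78, 34), (-76, 34), (-74, 34), (-72, 34), (-70, 34), (-68, 33), (-66, 6), (-64, 6), (-62, 6)]
wrist10 0.03 [(-88, 16), (-86, 16), (-78, 34), (-76, 34), (-74, 34), (-72, 34), (-70, 34), (-68, 34)]
wrist10 0.06 [(-90, 16), (-88, 16), (-86, 16), (-84, 16), (-82, 16), (-80, 16), (-78, 16), (-66, 6), (-64, 6), (-62, 6)]
side10 -0.09 [(-112, 22), (-110, 22), (-108, 22), (-102, 5), (-100, 7), (-98, 13), (-96, 15), (-94, 16), (-92, 15), (-90, 16), (-88, 16), (-86, 16), (-84, 17), (-82, 16), (-8
[... 212 characters left out ...]
00), (-96, 305), (-94, 302), (-92, 296), (-90, 302), (-88, 306), (-86, 301), (-84, 300), (-82, 286), (-80, 303), (-78, 281), (-76, 300), (-74, 305), (-72, 303), (-70, 291), (-68, 307), (-66, 305), (-64, 311), (-62, 304)]
side10 0.03 [(-112, 367), (-110, 369), (-108, 372), (-106, 374), (-104, 377), (-102, 8), (-100, 6), (-98, 11), (-96, 16), (-94, 17), (-92, 16), (-90, 16), (-88, 17), (-86, 17), (-84, 15), (-82, 16), (-80, 16), (-76, 15)]
side10 0.06 [(-112, 374), (-110, 375), (-108, 376), (-106, 378), (-104, 378), (-102, 378), (-100, 379), (-98, 14), (-96, 380), (-94, 380), (-92, 380), (-90, 381), (-88, 381), (-86, 381), (-84, 381), (-82, 381), (-80, 380), (-78, 380), (-76, 379), (-74, 208)]
```

View pics/wrist10.png

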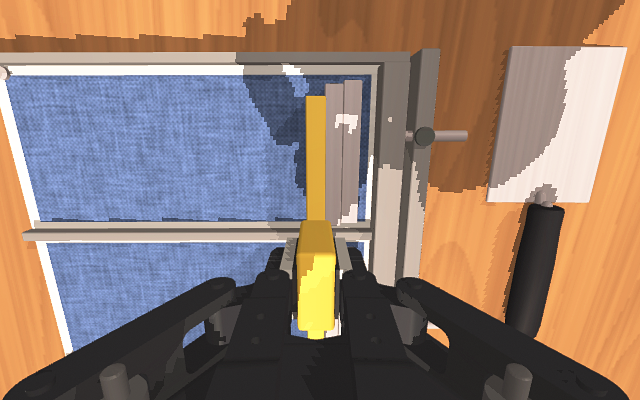

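View pics/look10.png

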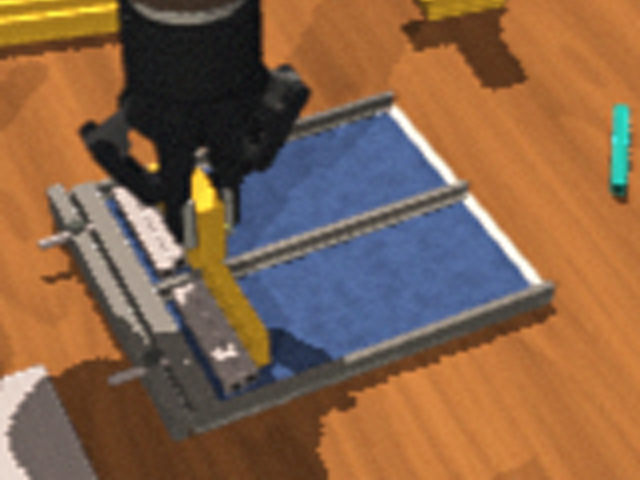

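The measured gap is about 8 mm in both bays, and rods and fence are parallel. I'll go 5 mm, then use millimetre and finer steps while reading the force.

>>> move_arm --moves '[{"delta_pos": [-0.06,-0.004,0],"angular": [0,0,0],"grip": 10},{"delta_pos": [-0.12,-0.008,0],"angular": [0,0,0],"grip": 10},{"delta_pos": [-0.17,-0.012,0],"angular": [0,0,0],"grip": 10},{"delta_pos": [-0.17,-0.012,0],"angular": [0,0,0],"grip": 10}]'

```text
t: 12.02
ee_pos: [0.503, -0.0237, 0.2172]
tcp_rot: [3.141, 0.0, -1.502]
ft_force: [0.3, 0.5, -2.7]
gripper_width: 0.0155
```

>>> move_arm --moves '[{"delta_pos": [-0.02,-0.0015,0],"angular": [0,0,0],"grip": 10},{"delta_pos": [-0.03,-0.002,0],"angular": [0,0,0],"grip": 10},{"delta_pos": [-0.03,-0.002,0],"angular": [0,0,0],"grip": 10}]'

```text
t: 12.27
ee_pos: [0.5024, -0.0237, 0.2172]
tcp_rot: [-3.142, 0.0, -1.501]
ft_force: [0.8, 0.5, -2.4]
gripper_width: 0.0155
```

>>> move_arm --moves '[{"delta_pos": [-0.02,-0.0015,0],"angular": [0,0,0],"grip": 10},{"delta_pos": [-0.02,-0.0015,0],"angular": [0,0,0],"grip": 10}]'

```text
t: 12.43
ee_pos: [0.5018, -0.0238, 0.2172]
tcp_rot: [3.142, 0.0, -1.502]
ft_force: [0.8, 0.5, -2.0]
gripper_width: 0.0154
```

>>> move_arm --moves '[{"delta_pos": [-0.02,-0.0015,0],"angular": [0,0,0],"grip": 10},{"delta_pos": [-0.02,-0.0015,0],"angular": [0,0,0],"grip": 10}]'

```text
t: 12.6
ee_pos: [0.5012, -0.0238, 0.2172]
tcp_rot: [3.142, 0.0, -1.501]
ft_force: [1.1, 0.7, -1.3]
gripper_width: 0.0155
```

>>> move_arm --moves '[{"delta_pos": [-0.015,-0.001,0],"angular": [0,0,0],"grip": 10},{"delta_pos": [-0.015,-0.001,0],"angular": [0,0,0],"grip": 10}]'

```text
t: 12.77
ee_pos: [0.5007, -0.0239, 0.2172]
tcp_rot: [3.142, 0.0, -1.502]
ft_force: [1.5, 0.5, -1.9]
gripper_width: 0.0151
```

>>> move_arm --moves '[{"delta_pos": [-0.01,-0.001,0],"angular": [0,0,0],"grip": 10},{"delta_pos": [-0.01,-0.001,0],"angular": [0,0,0],"grip": 10}]'

```text
t: 12.93
ee_pos: [0.5004, -0.0239, 0.2172]
tcp_rot: [3.142, 0.0, -1.501]
ft_force: [1.1, 0.9, -1.5]
gripper_width: 0.0153
```

>>> move_arm --moves '[{"delta_pos": [-0.01,-0.001,0],"angular": [0,0,0],"grip": 10},{"delta_pos": [-0.01,-0.001,0],"angular": [0,0,0],"grip": 10}]'

```text
t: 13.1
ee_pos: [0.5001, -0.0239, 0.2172]
tcp_rot: [3.142, 0.0, -1.502]
ft_force: [0.3, 0.8, -2.2]
gripper_width: 0.0151
```

>>> move_arm --moves '[{"delta_pos": [-0.01,-0.001,0],"angular": [0,0,0],"grip": 10},{"delta_pos": [-0.01,-0.001,0],"angular": [0,0,0],"grip": 10}]'

```text
t: 13.27
ee_pos: [0.4998, -0.0239, 0.2172]
tcp_rot: [3.142, 0.0, -1.501]
ft_force: [1.1, -0.4, -2.0]
gripper_width: 0.0153
```

```bash
python3 look.py 11; python3 - <<'E'
from h import *
th=np.radians(4.08); e=np.array([np.cos(th),np.sin(th)]); f=np.array([-e[1],e[0]]); o=np.array([.58,-.0175])
for n in ['wrist11']:
    P=cloud(load(n)); d=P[...,:2]-o; u=d@e; v=d@f; z=P[...,2]
    for a,b in [(-.09,-.06),(-.06,-.03),(-.03,-.01)]:
        mm=(v>a)&(v<b)&(u<-.05)&(u>-.13)
        print(n,a,[ (round(float(x)*1000),round(float(np.nanmedian(z[mm&(u>=x)&(u<x+.002)]))*1000)) for x in np.arange(-.116,-.08,.002) if (mm&(u>=x)&(u<x+.002)).sum()>1])
E
```

```text
[ 0.4998 -0.0239  0.2172] [179.9989   0.     -86.0274] [ 1.053  -0.391  -1.9944] 0.015300540609290288
wrist11 -0.09 [(-116, 22), (-114, 22), (-112, 22), (-110, 22), (-108, 20), (-106, 16), (-104, 16), (-102, 16), (-100, 16), (-98, 16), (-96, 16), (-94, 16), (-92, 16), (-90, 16), (-88, 16), (-86, 33), (-84, 34), (-82, 34)]
wrist11 -0.06 [(-116, 22), (-114, 22), (-112, 22), (-110, 22), (-108, 19), (-106, 16), (-104, 16), (-102, 16), (-100, 16), (-98, 16), (-96, 16), (-94, 16), (-92, 16), (-90, 16), (-88, 16), (-86, 34), (-84, 34), (-82, 34)]
wrist11 -0.03 [(-116, 98), (-114, 96), (-112, 94), (-110, 96), (-108, 22), (-106, 133), (-104, 126), (-102, 95), (-100, 127), (-98, 127), (-96, 126), (-94, 124), (-92, 124), (-90, 127), (-88, 127), (-86, 124), (-84, 124), (-82, 124)]
```

View pics/wrist11.png

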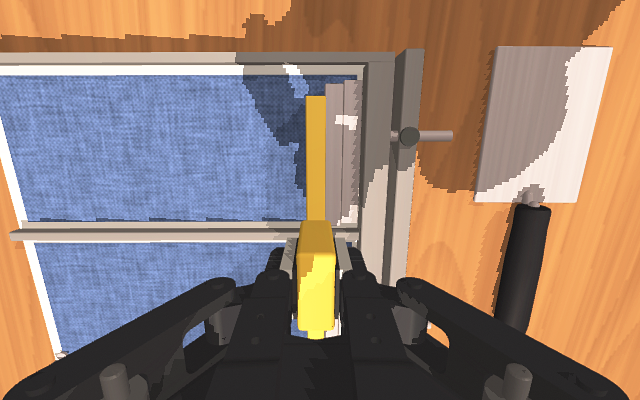

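View pics/look11.png

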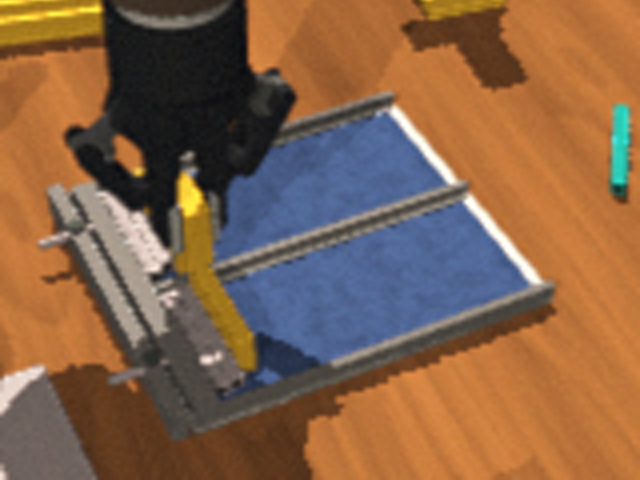

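The rods are nearly touching the fence, with only a thin line left between them in the wrist view. Continuing in 0.3 mm steps.

>>> move_arm --moves '[{"delta_pos": [-0.01,-0.001,0],"angular": [0,0,0],"grip": 10},{"delta_pos": [-0.01,-0.001,0],"angular": [0,0,0],"grip": 10}]'

```text
t: 13.53
ee_pos: [0.4996, -0.024, 0.2172]
tcp_rot: [3.142, -0.0, -1.501]
ft_force: [1.1, 1.0, -1.4]
gripper_width: 0.0148
```

>>> move_arm --moves '[{"delta_pos": [-0.01,-0.001,0],"angular": [0,0,0],"grip": 10},{"delta_pos": [-0.01,-0.001,0],"angular": [0,0,0],"grip": 10}]'

```text
t: 13.7
ee_pos: [0.4993, -0.024, 0.2172]
tcp_rot: [3.142, 0.0, -1.502]
ft_force: [0.1, 0.5, -2.2]
gripper_width: 0.0154
```

>>> move_arm --moves '[{"delta_pos": [-0.01,-0.001,0],"angular": [0,0,0],"grip": 10},{"delta_pos": [-0.01,-0.001,0],"angular": [0,0,0],"grip": 10}]'

```text
t: 13.87
ee_pos: [0.4989, -0.0241, 0.2172]
tcp_rot: [3.141, -0.0, -1.501]
ft_force: [0.5, 0.6, -2.6]
gripper_width: 0.0152
```

>>> move_arm --moves '[{"delta_pos": [-0.01,-0.001,0],"angular": [0,0,0],"grip": 10},{"delta_pos": [-0.01,-0.001,0],"angular": [0,0,0],"grip": 10}]'

```text
t: 14.03
ee_pos: [0.4986, -0.0241, 0.2172]
tcp_rot: [3.142, -0.0, -1.501]
ft_force: [0.7, -0.3, -1.5]
gripper_width: 0.0152
```

>>> move_arm --moves '[{"delta_pos": [-0.01,-0.001,0],"angular": [0,0,0],"grip": 10},{"delta_pos": [-0.01,-0.001,0],"angular": [0,0,0],"grip": 10}]'

```text
t: 14.2
ee_pos: [0.4985, -0.0241, 0.2173]
tcp_rot: [-3.141, 0.0, -1.501]
ft_force: [1.1, -0.7, -2.2]
gripper_width: 0.0152
```

>>> move_arm --moves '[{"delta_pos": [-0.007,-0.0005,0],"angular": [0,0,0],"grip": 10},{"delta_pos": [-0.007,-0.0005,0],"angular": [0,0,0],"grip": 10}]'

```text
t: 14.37
ee_pos: [0.4983, -0.0241, 0.2173]
tcp_rot: [-3.141, 0.0, -1.501]
ft_force: [1.3, 0.4, -2.4]
gripper_width: 0.0151
```

>>> move_arm --moves '[{"delta_pos": [-0.007,-0.0005,0],"angular": [0,0,0],"grip": 10},{"delta_pos": [-0.007,-0.0005,0],"angular": [0,0,0],"grip": 10}]'

```text
t: 14.53
ee_pos: [0.4982, -0.0241, 0.2173]
tcp_rot: [-3.141, 0.0, -1.501]
ft_force: [2.6, 0.2, -3.4]
gripper_width: 0.0155
```

The force is starting to climb: 2.6 N, and the arm now lags its command. Continuing in 0.2 mm steps.

>>> move_arm --moves '[{"delta_pos": [-0.006,-0.0005,0],"angular": [0,0,0],"grip": 10},{"delta_pos": [-0.006,-0.0005,0],"angular": [0,0,0],"grip": 10}]'

```text
t: 14.7
ee_pos: [0.4981, -0.0241, 0.2173]
tcp_rot: [-3.14, 0.0, -1.501]
ft_force: [3.6, -0.2, -3.4]
gripper_width: 0.0149
```

>>> move_arm --moves '[{"delta_pos": [-0.006,-0.0005,0],"angular": [0,0,0],"grip": 10},{"delta_pos": [-0.006,-0.0005,0],"angular": [0,0,0],"grip": 10}]'

```text
t: 14.87
ee_pos: [0.498, -0.0241, 0.2174]
tcp_rot: [-3.14, 0.0, -1.501]
ft_force: [4.5, -0.6, -4.1]
gripper_width: 0.0149
```

>>> move_arm --moves '[{"delta_pos": [-0.006,-0.0005,0],"angular": [0,0,0],"grip": 10},{"delta_pos": [-0.01,-0.001,0],"angular": [0,0,0],"grip": 10},{"delta_pos": [-0.01,-0.001,0],"angular": [0,0,0],"grip": 10}]'

```text
t: 15.12
ee_pos: [0.4979, -0.0241, 0.2175]
tcp_rot: [-3.14, 0.0, -1.501]
ft_force: [5.0, -1.4, -3.6]
gripper_width: 0.0152
```

>>> move_arm --moves '[{"delta_pos": [-0.006,-0.0005,0],"angular": [0,0,0],"grip": 10},{"delta_pos": [-0.01,-0.001,0],"angular": [0,0,0],"grip": 10},{"delta_pos": [-0.01,-0.001,0],"angular": [0,0,0],"grip": 10}]'

```text
t: 15.37
ee_pos: [0.4977, -0.0241, 0.2175]
tcp_rot: [-3.139, 0.0, -1.501]
ft_force: [5.6, 0.2, -5.0]
gripper_width: 0.0151
```

>>> move_arm --moves '[{"delta_pos": [-0.01,-0.001,0],"angular": [0,0,0],"grip": 10},{"delta_pos": [-0.02,-0.0015,0],"angular": [0,0,0],"grip": 10},{"delta_pos": [-0.02,-0.0015,0],"angular": [0,0,0],"grip": 10}]'

```text
t: 15.62
ee_pos: [0.4975, -0.0241, 0.2176]
tcp_rot: [-3.138, 0.0, -1.501]
ft_force: [6.6, -1.1, -4.0]
gripper_width: 0.0153
```

```bash
python3 look.py 12; python3 - <<'E'
from h import *
print(r.state()['wrist_torque'])
E
```

```text
[ 0.4975 -0.0241  0.2176] [-179.7838    0.0141  -85.9985] [ 6.6119 -1.0693 -3.9629] 0.015308931554083294
[-0.26218645 -2.07276354  0.01629945]
```

View pics/wrist12.png

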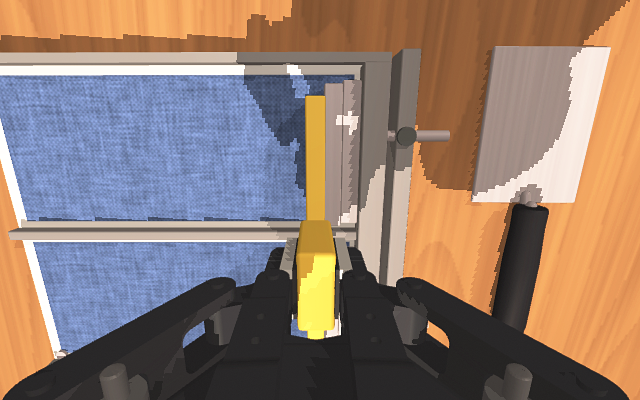

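View pics/look12.png

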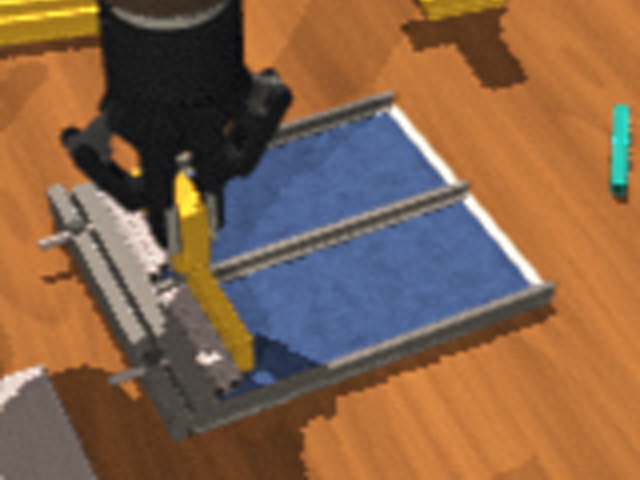

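The rods are tight against the fence at 6.6 N, with no gap visible in either picture. I'll push slightly more and hold for about a second.

>>> move_arm --moves '[{"delta_pos": [-0.01,-0.001,0],"angular": [0,0,0],"grip": 10},{"delta_pos": [-0.02,-0.0015,0],"angular": [0,0,0],"grip": 10},{"delta_pos": [-0.03,-0.002,0],"angular": [0,0,0],"grip": 10},{"delta_pos": [-0.03,-0.002,0],"angular": [0,0,0],"grip": 10}]'

```text
t: 16.05
ee_pos: [0.4971, -0.0241, 0.2179]
tcp_rot: [-3.136, 0.0, -1.501]
ft_force: [6.3, -1.9, -5.0]
gripper_width: 0.0153
```

>>> move_arm --moves '[{"delta_pos": [0,0,0],"angular": [0,0,0],"grip": 10},{"delta_pos": [0,0,0],"angular": [0,0,0],"grip": 10},{"delta_pos": [0,0,0],"angular": [0,0,0],"grip": 10},{"delta_pos": [0,0,0],"angular": [0,0,0],"grip": 10}]'

```text
t: 16.38
ee_pos: [0.4971, -0.0241, 0.2179]
tcp_rot: [-3.136, 0.0, -1.501]
ft_force: [6.5, -1.5, -4.3]
gripper_width: 0.0151
```

```bash
cat > prof.py <<'E'
import sys
from h import *
th=np.radians(4.08); e=np.array([np.cos(th),np.sin(th)]); f=np.array([-e[1],e[0]]); o=np.array([.58,-.0175])
for n in sys.argv[1:]:
    P=cloud(load(n)); d=P[...,:2]-o; u=d@e; v=d@f; z=P[...,2]
    for a,b in [(-.09,-.06),(-.06,-.03),(-.03,-.005),(.005,.03),(.03,.06),(.06,.09)]:
        mm=(v>a)&(v<b)&(u<-.05)&(u>-.14)&(z<.06)
        print(n,a,*[ (round(float(x)*1000),round(float(np.nanmedian(z[mm&(u>=x)&(u<x+.002)]))*1000,1)) for x in np.arange(-.114,-.07,.002) if (mm&(u>=x)&(u<x+.002)).sum()>1])
E
python3 look.py 13; python3 prof.py wrist13 side13; python3 -c "
from h import *; s=r.state(); print(s['wrist_torque'],s['ft_force'])"
```

```text
[ 0.4971 -0.0241  0.2179] [-179.6778    0.0213  -85.987 ] [ 6.513  -1.4819 -4.2851] 0.015134334876755653
wrist13 -0.09 (-114, 21.9) (-112, 21.8) (-110, 21.9) (-108, 21.0) (-106, 15.9) (-104, 16.0) (-102, 16.0) (-100, 16.0) (-98, 15.9) (-96, 16.1) (-94, 16.3) (-92, 16.4) (-90, 16.3) (-88, 16.5) (-86, 34.6) (-84, 34.4) (-82, 34.5) (-80, 34.6) (-78, 34.2) (-76, 6.0) (-74, 6.1) (-72, 6.0)
wrist13 -0.06 (-114, 21.7) (-112, 21.9) (-110, 21.8) (-108, 20.9) (-106, 15.9) (-104, 16.0) (-102, 16.0) (-100, 16.1) (-98, 16.0) (-96, 16.3) (-94, 16.2) (-92, 16.3) (-90, 16.4) (-88, 16.8) (-86, 34.8) (-84, 34.8) (-82, 34.9) (-80, 34.9) (-78, 34.7) (-76, 6.1) (-74, 6.0) (-72, 6.0)
wrist13 -0.03 (-114, 21.9) (-112, 21.8) (-110, 21.8) (-108, 21.0) (-106, 15.8) (-104, 16.0) (-102, 16.3) (-100, 16.3) (-98, 16.2) (-96, 16.3) (-94, 16.5) (-92, 16.5) (-90, 16.7) (-88, 38.7) (-86, 35.4) (-84, 35.4) (-82, 35.4) (-80, 35.5) (-78, 39.7) (-76, 6.5) (-74, 6.2) (-72, 6.3)
wrist13 0.005 (-114, 21.8) (-112, 21.9) (-110, 21.6) (-108, 12.3) (-106, 5.8) (-104, 5.9) (-102, 6.1)
wrist13 0.03 (-98, 15.4) (-96, 16.3) (-88, 3
[... 916 characters left out ...]
(-86, 37.0) (-84, 41.2) (-82, 38.6) (-80, 41.7) (-78, 48.9) (-76, 38.3) (-74, 52.6) (-72, 52.8)
side13 0.005 (-114, 22.4) (-112, 21.7) (-110, 21.0) (-108, 21.5) (-106, 18.0) (-104, 15.2) (-102, 14.2) (-100, 15.4) (-98, 15.4) (-96, 15.3) (-94, 14.2) (-92, 15.8) (-90, 13.0) (-88, 13.6) (-86, 15.7) (-84, 10.4)
side13 0.03 (-114, 21.9) (-112, 21.8) (-110, 22.9) (-108, 20.8) (-106, 17.3) (-104, 16.5) (-102, 15.4) (-100, 16.4) (-98, 16.0) (-96, 17.5) (-94, 17.1) (-92, 16.5) (-90, 16.8)
side13 0.06 (-114, 22.2) (-112, 21.6) (-110, 21.8) (-108, 21.9) (-106, 16.2) (-104, 16.2) (-102, 15.2) (-100, 17.1) (-98, 14.2) (-84, 35.3)
[-0.53356685 -2.51581841  0.0732902 ] [ 7.66601743 -1.61858313 -5.15386835]
```

View pics/look13.png

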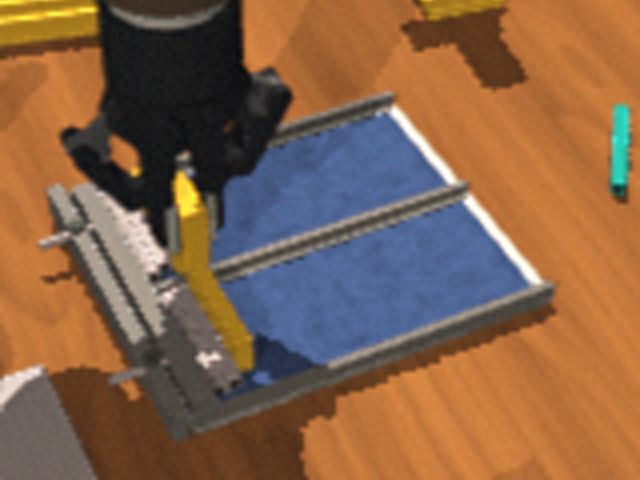

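The rod tops are at 16.0–16.8 mm. The outer pair's rake side rose a few tenths of a millimetre, because the tool rises slightly under load. I'll ease the rake down about 0.6 mm and hold the push.

>>> move_arm --moves '[{"delta_pos": [0,0,-0.01],"angular": [0,0,0],"grip": 10},{"delta_pos": [-0.005,0,-0.02],"angular": [0,0,0],"grip": 10},{"delta_pos": [-0.01,0,-0.02],"angular": [0,0,0],"grip": 10},{"delta_pos": [-0.01,0,-0.02],"angular": [0,0,0],"grip": 10},{"delta_pos": [-0.01,0,-0.02],"angular": [0,0,0],"grip": 10}]'

```text
t: 16.9
ee_pos: [0.497, -0.0241, 0.2175]
tcp_rot: [-3.136, 0.0, -1.501]
ft_force: [6.4, -2.2, -3.7]
gripper_width: 0.0151
```

```bash
python3 look.py 14; python3 prof.py wrist14;  python3 -c "
from h import *; s=r.state(); print(s['wrist_torque'],s['ft_force'])"
```

```text
[ 0.497  -0.0241  0.2175] [-179.6513    0.0166  -85.9786] [ 6.45   -2.1712 -3.7489] 0.015133249103082148
wrist14 -0.09 (-114, 21.9) (-112, 21.9) (-110, 21.9) (-108, 20.9) (-106, 15.9) (-104, 15.8) (-102, 15.8) (-100, 15.9) (-98, 15.8) (-96, 16.0) (-94, 15.9) (-92, 16.0) (-90, 16.1) (-88, 16.3) (-86, 34.0) (-84, 34.0) (-82, 34.2) (-80, 34.2) (-78, 33.5) (-76, 6.0) (-74, 6.1) (-72, 6.2)
wrist14 -0.06 (-114, 21.8) (-112, 21.8) (-110, 21.8) (-108, 21.0) (-106, 15.9) (-104, 15.9) (-102, 16.0) (-100, 15.9) (-98, 15.8) (-96, 16.0) (-94, 16.0) (-92, 16.0) (-90, 16.0) (-88, 16.7) (-86, 34.4) (-84, 34.4) (-82, 34.4) (-80, 34.4) (-78, 34.2) (-76, 6.1) (-74, 6.2) (-72, 6.1)
wrist14 -0.03 (-114, 21.9) (-112, 21.7) (-110, 21.8) (-108, 20.9) (-106, 15.9) (-104, 15.9) (-102, 16.1) (-100, 16.3) (-98, 15.9) (-96, 16.2) (-94, 16.2) (-92, 16.2) (-90, 16.4) (-88, 34.8) (-86, 35.1) (-84, 35.0) (-82, 35.1) (-80, 35.1) (-78, 39.7) (-76, 6.5) (-74, 6.3) (-72, 6.3)
wrist14 0.005 (-114, 21.7) (-112, 21.8) (-110, 21.7) (-108, 12.5) (-106, 5.9) (-104, 6.1) (-102, 5.6)
wrist14 0.03 (-98, 15.8) (-96, 16.3) (-88, 33.9) (-86, 34.2) (-84, 34.2) (-82, 34.3) (-80, 34.5) (-78, 34.1)
wrist14 0.06 (-100, 15.8) (-98, 15.8) (-96, 15.8) (-94, 15.8) (-92, 16.0) (-90, 16.0) (-88, 15.9) (-76, 6.0) (-74, 6.0) (-72, 5.9)
[-0.49991924 -2.45023353  0.03586735] [ 7.9274728  -1.99566962 -3.49585084]
```

The rods are flat (15.8–16.3 mm), with a steady 6.4–7.9 N. I'll hold a little longer and then back off.

>>> move_arm --moves '[{"delta_pos": [-0.01,0,0],"angular": [0,0,0],"grip": 10},{"delta_pos": [-0.01,0,0],"angular": [0,0,0],"grip": 10},{"delta_pos": [-0.01,0,0],"angular": [0,0,0],"grip": 10},{"delta_pos": [-0.01,0,0],"angular": [0,0,0],"grip": 10},{"delta_pos": [-0.01,0,0],"angular": [0,0,0],"grip": 10},{"delta_pos": [-0.01,0,0],"angular": [0,0,0],"grip": 10},{"delta_pos": [-0.01,0,0],"angular": [0,0,0],"grip": 10},{"delta_pos": [-0.01,0,0],"angular": [0,0,0],"grip": 10}]'

```text
t: 17.67
ee_pos: [0.4968, -0.0241, 0.2175]
tcp_rot: [-3.135, 0.0, -1.501]
ft_force: [8.2, -2.3, -4.7]
gripper_width: 0.0151
```

>>> move_arm --moves '[{"delta_pos": [0.03,0.002,0],"angular": [0,0,0],"grip": 10},{"delta_pos": [0.07,0.005,0],"angular": [0,0,0],"grip": 10},{"delta_pos": [0.12,0.009,0],"angular": [0,0,0],"grip": 10},{"delta_pos": [0.25,0.018,0],"angular": [0,0,0],"grip": 10},{"delta_pos": [0.45,0.032,0],"angular": [0,0,0],"grip": 10},{"delta_pos": [0.7,0.05,0],"angular": [0,0,0],"grip": 10},{"delta_pos": [1.0,0.071,0],"angular": [0,0,0],"grip": 10},{"delta_pos": [1.3,0.093,0.4],"angular": [0,0,0],"grip": 10},{"delta_pos": [1.5,0.107,1.2],"angular": [0,0,0],"grip": 10},{"delta_pos": [1.5,0.107,2.2],"angular": [0,0,0],"grip": 10},{"delta_pos": [1.5,0.107,3.2],"angular": [0,0,0],"grip": 10},{"delta_pos": [1.5,0.107,4.0],"angular": [0,0,0],"grip": 10},{"delta_pos": [1.5,0.107,4.1],"angular": [0,0,0],"grip": 10},{"delta_pos": [1.5,0.107,4.1],"angular": [0,0,0],"grip": 10},{"delta_pos": [1.5,0.107,4.1],"angular": [0,0,0],"grip": 10}]'

```text
t: 18.92
ee_pos: [0.5395, -0.0212, 0.3384]
tcp_rot: [3.139, 0.0, -1.502]
ft_force: [-0.2, 0.4, -3.1]
gripper_width: 0.0157
```

```bash
python3 look.py 15; python3 prof.py wrist15 side15;  python3 -c "
from h import *; s=r.state(); print(s['wrist_torque'],s['ft_force'],s['qpos'])
c=shot('scene','scene15');cv2.imwrite('pics/scene15c.png',cv2.resize(c['pixels'][150:290,240:400,::-1],None,fx=4,fy=4,interpolation=cv2.INTER_CUBIC))"
```

```text
[ 0.5395 -0.0212  0.3384] [179.8546   0.0206 -86.0682] [-0.2109  0.3643 -3.1331] 0.015660889566946487
wrist15 -0.09 (-114, 21.8) (-112, 21.7) (-110, 21.6) (-108, 20.8) (-106, 15.9) (-104, 15.9) (-102, 15.8) (-100, 15.9) (-98, 15.5) (-96, 15.6) (-94, 15.6) (-92, 15.7) (-90, 15.8) (-88, 14.0) (-86, 6.1) (-84, 5.9) (-82, 6.0) (-80, 6.1) (-78, 6.0) (-76, 6.2) (-74, 6.1) (-72, 5.9)
wrist15 -0.06 (-114, 21.8) (-112, 21.7) (-110, 21.5) (-108, 20.8) (-106, 15.9) (-104, 15.7) (-102, 15.7) (-100, 15.7) (-98, 15.6) (-96, 15.8) (-94, 15.9) (-92, 15.6) (-90, 15.7) (-88, 14.3) (-86, 6.1) (-84, 6.0) (-82, 6.1) (-80, 5.9) (-78, 5.9) (-76, 5.9) (-74, 5.9) (-72, 6.0)
wrist15 -0.03 (-114, 21.6) (-112, 21.8) (-110, 22.0) (-108, 20.4) (-106, 15.7) (-104, 15.6) (-102, 15.8) (-100, 15.8) (-98, 15.6) (-96, 16.0) (-94, 16.0) (-92, 15.9) (-90, 16.0) (-88, 14.6) (-86, 6.1) (-84, 6.0) (-82, 5.8) (-80, 6.1) (-78, 6.0) (-76, 6.0) (-74, 5.6) (-72, 5.9)
wrist15 0.005 (-114, 21.7) (-112, 21.8) (-110, 21.6) (-108, 20.3) (-106, 15.3) (-104, 15.1) (-102, 15.4) (-100, 15.5) (-98, 15.2) (-96, 14.5) (-94, 15.0) (-92, 15.0
[... 1724 characters left out ...]
2, 5.2)
side15 0.03 (-114, 21.3) (-112, 21.7) (-110, 21.1) (-108, 20.2) (-106, 16.3) (-104, 15.8) (-102, 16.2) (-100, 15.6) (-98, 16.2) (-96, 15.5) (-94, 15.3) (-92, 16.1) (-90, 16.2) (-88, 15.6) (-84, 6.5) (-82, 5.7) (-80, 6.4) (-78, 5.6) (-76, 6.1) (-74, 6.2) (-72, 6.9)
side15 0.06 (-114, 21.9) (-112, 22.4) (-110, 21.7) (-108, 21.5) (-106, 16.8) (-104, 16.1) (-102, 14.7) (-100, 16.5) (-98, 15.7) (-96, 15.2) (-94, 16.5) (-92, 16.4) (-90, 16.3) (-84, 6.1) (-82, 5.7) (-80, 6.8) (-78, 5.8) (-76, 5.8) (-74, 6.6) (-72, 5.7)
[-0.00361795 -0.0079107  -0.00436596] [ 0.41144075  0.47019082 -1.4844198 ] [ 2.61061180e-01  3.01966312e-01 -2.97363668e-01 -6.79854998e-04
 -9.75741411e-01 -1.91783961e-01]
```

View pics/look15.png

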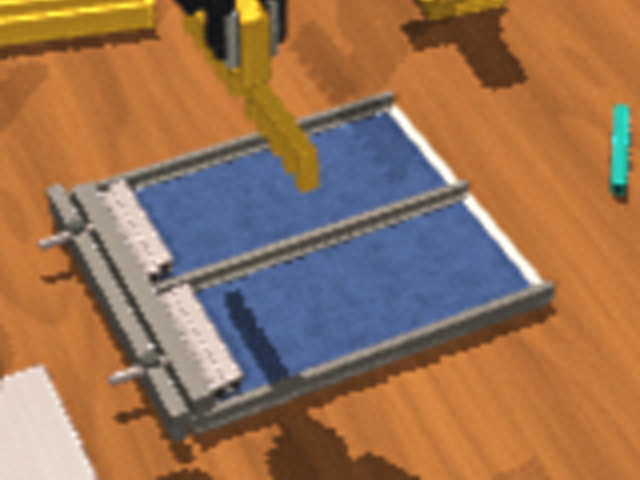

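View pics/wrist15.png

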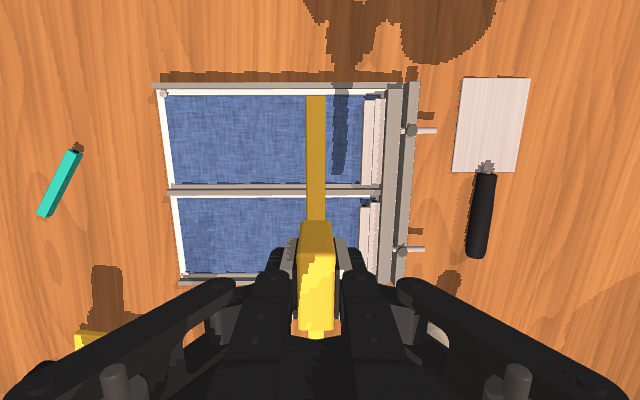

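View pics/scene15c.png

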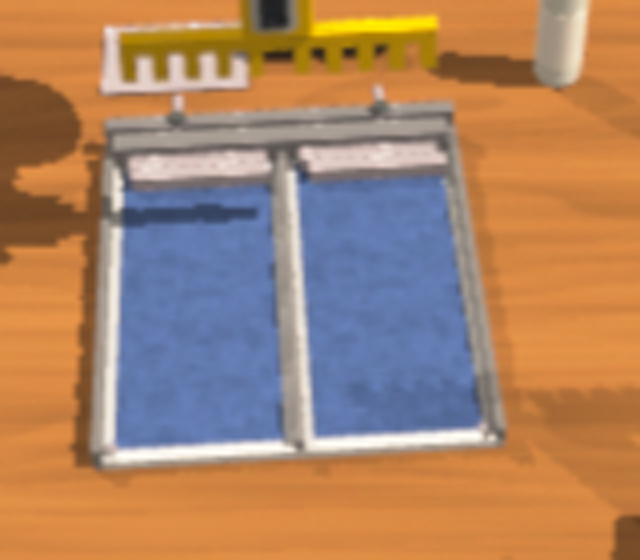

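Both rows are tight and parallel against the fence: fence face at −107 mm, rod faces at about −97 and −87 mm, tops at 16 mm. Now I'll carry the rake back above its stand.

>>> move_arm --moves '[{"delta_pos": [-0.1,0.5,0.2],"angular": [0,0,0.8],"grip": 10},{"delta_pos": [-0.25,1.3,0.2],"angular": [0,0,1.8],"grip": 10},{"delta_pos": [-0.45,2.1,0.2],"angular": [0,0,2.8],"grip": 10},{"delta_pos": [-0.6,2.9,0.2],"angular": [0,0,3.8],"grip": 10},{"delta_pos": [-0.8,3.7,0.2],"angular": [0,0,4.8],"grip": 10},{"delta_pos": [-1.0,4.5,0.2],"angular": [0,0,5.8],"grip": 10},{"delta_pos": [-1.2,5.3,0.2],"angular": [0,0,6.8],"grip": 10},{"delta_pos": [-1.35,6.1,0.2],"angular": [0,0,7.8],"grip": 10},{"delta_pos": [-1.5,6.9,0.2],"angular": [0,0,8.8],"grip": 10},{"delta_pos": [-1.7,7.7,0.2],"angular": [0,0,9.8],"grip": 10},{"delta_pos": [-1.85,8.5,0.2],"angular": [0,0,10.8],"grip": 10},{"delta_pos": [-2.0,9.2,0.2],"angular": [0,0,11.7],"grip": 10},{"delta_pos": [-2.1,9.6,0.2],"angular": [0,0,12.4],"grip": 10},{"delta_pos": [-2.11,9.7,0.2],"angular": [0,0,12.64],"grip": 10},{"delta_pos": [-2.11,9.7,0.2],"angular": [0,0,12.64],"grip": 10},{"delta_pos": [-2.11,9.7,0.2],"angular": [0,0,12.64],"grip": 10},{"delta_pos": [-2.11,9.7,0.2],"angular": [0,0,12.64],"grip": 10},{"delta_pos": [-2.11,9.7,0.2],"angular": [0,0,12.64],"grip": 10}]'

```text
t: 20.57
ee_pos: [0.4768, 0.269, 0.3454]
tcp_rot: [3.141, 0.0, -0.18]
ft_force: [0.4, 0.6, -0.9]
gripper_width: 0.0147
```

```bash
python3 look.py 16; python3 - <<'E'
from h import *
np.set_printoptions(precision=4,suppress=True)
for n in ['wrist','scene','side']:
    c=load(n+'16') if n!='scene' else shot('scene','scene16'); P=cloud(c); hsv=cv2.cvtColor(c['pixels'],cv2.COLOR_RGB2HSV)
    m=(hsv[...,0]>22)&(hsv[...,0]<34)&(hsv[...,1]>140)&(P[...,1]>.2)&(P[...,1]<.33)&(P[...,0]>.35)&(P[...,0]<.62)
    for lo,hi in [(.012,.023),(.10,.15),(.152,.172),(.19,.22)]:
        k=P[m&(P[...,2]>lo)&(P[...,2]<hi)]
        if len(k)>5: print(n,lo,len(k),k.mean(0),k.min(0),k.max(0),cv2.minAreaRect((k[:,:2]*1000).astype(np.float32)))
c=load('side16'); cv2.imwrite('pics/side16c.png',cv2.resize(c['pixels'][80:220,180:340,::-1],None,fx=4,fy=4,interpolation=cv2.INTER_CUBIC))
c=load('scene16'); cv2.imwrite('pics/scene16c.png',cv2.resize(c['pixels'][90:230,360:520,::-1],None,fx=4,fy=4,interpolation=cv2.INTER_CUBIC))
E
```

```text
[0.4768 0.269  0.3454] [179.9694   0.0212 -10.2952] [ 0.3836  0.5506 -0.8897] 0.014724894809951771
wrist 0.012 939 [0.5071 0.2688 0.0198] [0.4452 0.2422 0.0179] [0.5651 0.2895 0.0223] ((504.76837158203125, 265.7838134765625), (27.284832000732422, 118.1334228515625), 79.9283447265625)
wrist 0.152 2363 [0.5193 0.2621 0.1624] [0.4186 0.2515 0.1602] [0.5545 0.2841 0.1645] ((486.37725830078125, 268.03936767578125), (9.31682300567627, 137.0642547607422), 79.732666015625)
wrist 0.19 490 [0.4707 0.2724 0.2063] [0.4575 0.2653 0.2046] [0.4933 0.2798 0.2082] ((475.5749206542969, 270.818603515625), (13.942551612854004, 34.68836975097656), 82.42292022705078)
scene 0.012 319 [0.4839 0.2686 0.0193] [0.3874 0.2427 0.0124] [0.5659 0.2996 0.0226] ((475.53863525390625, 270.33026123046875), (28.10503387451172, 179.89498901367188), 79.32777404785156)
scene 0.152 94 [0.525  0.2597 0.1621] [0.4914 0.2519 0.159 ] [0.5554 0.2685 0.1654] ((523.4070434570312, 260.10101318359375), (9.31406021118164, 63.963035583496094), 81.08783721923828)
scene 0.19 26 [0.474  0.2702 0.2066] [0.4586 0.2639 0.2047] [0.4944 0.2774 0.2088] ((476.159423828125, 269.8895568847656), (10.131708145141602, 36.04234313964844), 78.7956314086914)
side 0.012 111 [0.4734 0.2685 0.02  ] [0.3846 0.2427 0.0172] [0.563  0.2954 0.0226] ((474.568359375, 270.244873046875), (31.13459014892578, 178.90261840820312), 80.40066528320312)
side 0.152 69 [0.4709 0.2686 0.1624] [0.399  0.2493 0.1603] [0.5521 0.284  0.1647] ((475.98675537109375, 268.4329528808594), (12.104731559753418, 156.12257385253906), 79.68693542480469)
```

View pics/wrist16.png

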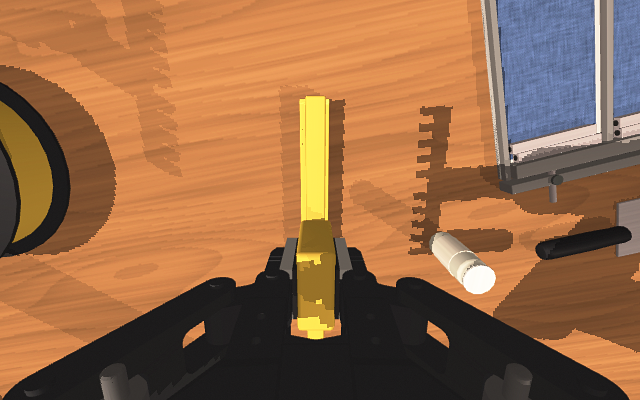

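View pics/scene16c.png

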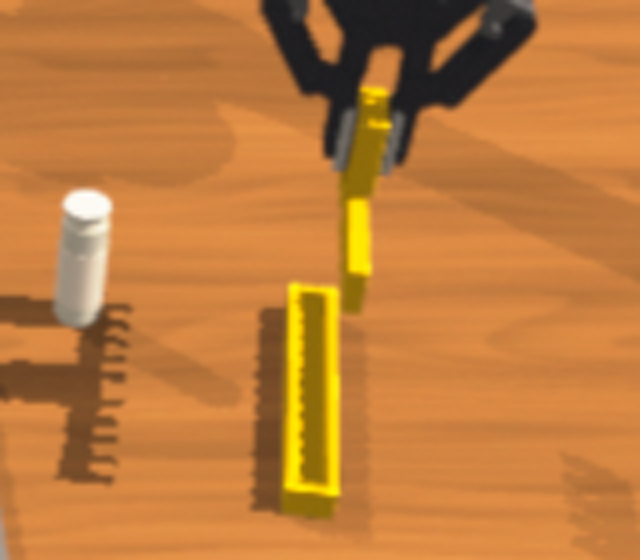

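```bash
python3 - <<'E'
from h import *
np.set_printoptions(precision=4,suppress=True)
T={'4':(np.array([.4755,.2694,.3399]),-.178),'16':(np.array([.4768,.269,.3454]),-.180)}
for k in T:
  p,yw=T[k]; ey=np.array([np.sin(yw),-np.cos(yw)]) ; ex=np.array([np.cos(yw),np.sin(yw)])
  for n in ['wrist','side']:
    c=load(n+k); P=cloud(c); hsv=cv2.cvtColor(c['pixels'],cv2.COLOR_RGB2HSV)
    d=P[...,:2]-p[:2]; a=d@ex; b=d@ey; z=P[...,2]-p[2]
    m=(hsv[...,0]>22)&(hsv[...,0]<34)&(hsv[...,1]>140)&(abs(a)<.085)&(abs(b)<.02)
    for lo,hi in [(-.187,-.178),(-.145,-.13)]:
        q=m&(z>lo)&(z<hi)
        if lo<-.17: q&=(abs(a)>.025)
        if q.sum()>5: print(n+k,lo,q.sum(),'toolx',a[q].min(),a[q].max(),'tooly pct',np.percentile(b[q],[2,50,98]),'mid',np.percentile(b[q],[2,98]).mean(),'z',np.median(z[q]))
E
```

```text
wrist4 -0.187 2061 toolx -0.05949264179422432 0.0777232732807383 tooly pct [-0.0046 -0.0001  0.004 ] mid -0.00030146320413024664 z -0.18323692071807338
wrist4 -0.145 520 toolx -0.01935004491272682 0.01544348003150334 tooly pct [-0.0073 -0.0011  0.0057] mid -0.0008298654794316011 z -0.13916113906503563
side4 -0.187 61 toolx -0.07800304340968843 0.07630077961420036 tooly pct [-0.0022  0.0021  0.0069] mid 0.002374447986003415 z -0.18286531229355363
wrist16 -0.187 2084 toolx -0.05893604706427071 0.07812989836857633 tooly pct [-0.0052 -0.0006  0.0035] mid -0.000824339249998283 z -0.18299329033078146
wrist16 -0.145 490 toolx -0.01913175204941781 0.015618146531411688 tooly pct [-0.0077 -0.0022  0.0046] mid -0.0015494105943938004 z -0.13911439998573816
side16 -0.187 63 toolx -0.07875984316338404 0.07736273368537112 tooly pct [-0.0041  0.0014  0.0067] mid 0.001339177365032503 z -0.1829903237547575
```

The rake has not shifted in the grip: 0.5 mm at most, no tilt. Descending to just above the slot walls.

>>> move_arm --moves '[{"delta_pos": [-0.02,0.01,-1.0],"angular": [0,0,0.01],"grip": 10},{"delta_pos": [-0.02,0.01,-2.0],"angular": [0,0,0.01],"grip": 10},{"delta_pos": [-0.02,0.01,-2.8],"angular": [0,0,0.01],"grip": 10},{"delta_pos": [-0.02,0.01,-3.3],"angular": [0,0,0.01],"grip": 10},{"delta_pos": [-0.02,0.01,-3.6],"angular": [0,0,0.01],"grip": 10},{"delta_pos": [-0.02,0.01,-3.75],"angular": [0,0,0.01],"grip": 10},{"delta_pos": [-0.02,0.01,-3.75],"angular": [0,0,0.01],"grip": 10},{"delta_pos": [-0.02,0.01,-3.75],"angular": [0,0,0.01],"grip": 10},{"delta_pos": [-0.02,0.01,-3.75],"angular": [0,0,0.01],"grip": 10}]'

```text
t: 21.47
ee_pos: [0.4764, 0.2705, 0.2344]
tcp_rot: [-3.139, -0.002, -0.177]
ft_force: [0.4, 0.5, -1.4]
gripper_width: 0.015
```

```bash
python3 look.py 17; python3 - <<'E'
from h import *
c=load('side17'); a=cv2.resize(c['pixels'][120:190,200:320,::-1],None,fx=6,fy=6,interpolation=cv2.INTER_CUBIC); cv2.imwrite('pics/side17c.png',a)
c=shot('scene','scene17'); cv2.imwrite('pics/scene17c.png',cv2.resize(c['pixels'][130:230,390:490,::-1],None,fx=6,fy=6,interpolation=cv2.INTER_CUBIC))
E
```

```text
[0.4764 0.2705 0.2344] [-179.8794   -0.0965  -10.1207] [ 0.3658  0.4812 -1.3872] 0.014962881163296101
```

View pics/side17c.png

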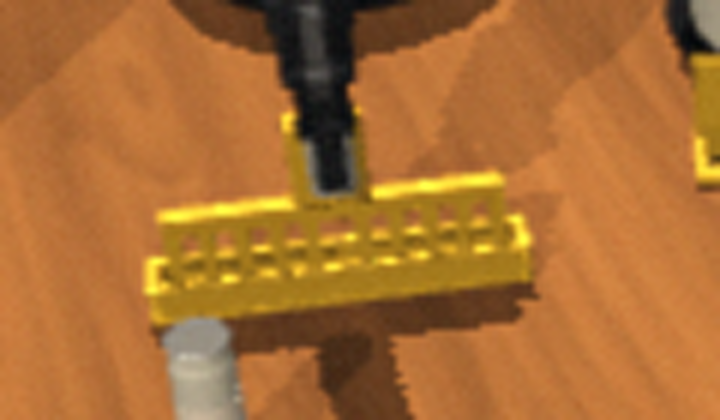

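View pics/scene17c.png

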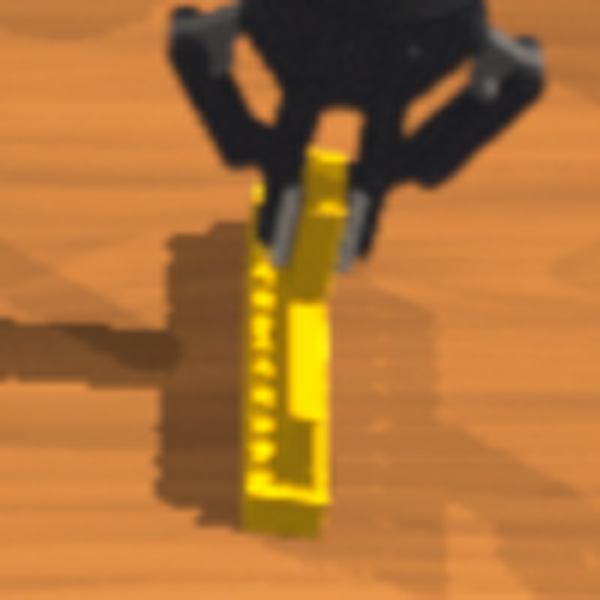

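View pics/wrist17.png

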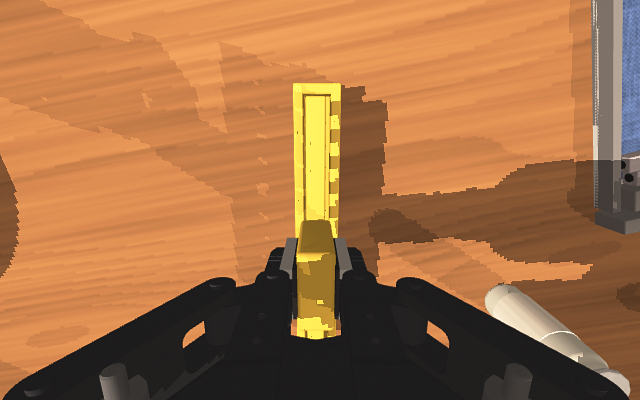

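The tines are aligned with the slot; in the wrist view the rake's mid column is 316 and the slot's is 317. Going in slowly.

>>> move_arm --moves '[{"delta_pos": [0,-0.01,-0.08],"angular": [0,0,0],"grip": 10},{"delta_pos": [0,-0.01,-0.16],"angular": [0,0,0],"grip": 10},{"delta_pos": [0,-0.01,-0.24],"angular": [0,0,0],"grip": 10},{"delta_pos": [0,-0.01,-0.32],"angular": [0,0,0],"grip": 10},{"delta_pos": [0,-0.01,-0.32],"angular": [0,0,0],"grip": 10}]'

```text
t: 22.03
ee_pos: [0.4758, 0.2697, 0.2228]
tcp_rot: [3.14, 0.001, -0.177]
ft_force: [0.8, 0.6, -2.0]
gripper_width: 0.0151
```

>>> move_arm --moves '[{"delta_pos": [0,0,-0.06],"angular": [0,0,0],"grip": 10},{"delta_pos": [0,0,-0.12],"angular": [0,0,0],"grip": 10},{"delta_pos": [0,0,-0.18],"angular": [0,0,0],"grip": 10},{"delta_pos": [0,0,-0.23],"angular": [0,0,0],"grip": 10},{"delta_pos": [0,0,-0.23],"angular": [0,0,0],"grip": 10}]'

```text
t: 22.45
ee_pos: [0.4759, 0.2698, 0.2162]
tcp_rot: [3.141, 0.0, -0.177]
ft_force: [0.3, -0.9, -1.5]
gripper_width: 0.0153
```

>>> move_arm --moves '[{"delta_pos": [0,0,-0.04],"angular": [0,0,0],"grip": 10},{"delta_pos": [0,0,-0.08],"angular": [0,0,0],"grip": 10},{"delta_pos": [0,0,-0.08],"angular": [0,0,0],"grip": 10}]'

```text
t: 22.7
ee_pos: [0.476, 0.2699, 0.214]
tcp_rot: [3.141, 0.0, -0.177]
ft_force: [-0.9, 0.2, -1.5]
gripper_width: 0.0152
```

>>> move_arm --moves '[{"delta_pos": [0,0,-0.02],"angular": [0,0,0],"grip": 10},{"delta_pos": [0,0,-0.03],"angular": [0,0,0],"grip": 10},{"delta_pos": [0,0,-0.03],"angular": [0,0,0],"grip": 10}]'

```text
t: 22.95
ee_pos: [0.476, 0.2698, 0.2133]
tcp_rot: [3.142, 0.0, -0.177]
ft_force: [-0.4, -1.0, -0.0]
gripper_width: 0.0153
```

The z force changed from −1.5 to 0, so the tines are touching the floor. I'll open the fingers.

>>> move_arm --moves '[{"delta_pos": [0,0,-0.01],"angular": [0,0,0],"grip": 10},{"delta_pos": [0,0,-0.01],"angular": [0,0,0],"grip": 25},{"delta_pos": [0,0,-0.01],"angular": [0,0,0],"grip": 40},{"delta_pos": [0,0,-0.01],"angular": [0,0,0],"grip": 60},{"delta_pos": [0,0,-0.01],"angular": [0,0,0],"grip": 60},{"delta_pos": [0,0,-0.01],"angular": [0,0,0],"grip": 60},{"delta_pos": [0,0,-0.01],"angular": [0,0,0],"grip": 60}]'

```text
t: 23.53
ee_pos: [0.476, 0.2699, 0.2131]
tcp_rot: [-3.141, -0.0, -0.177]
ft_force: [-0.3, -0.2, -0.1]
gripper_width: 0.0599
```

```bash
python3 look.py 18
```

```text
[0.476  0.2699 0.2131] [-179.9897   -0.0077  -10.1268] [-0.2662 -0.1527 -0.0531] 0.059923162689580874
```

View pics/wrist18.png

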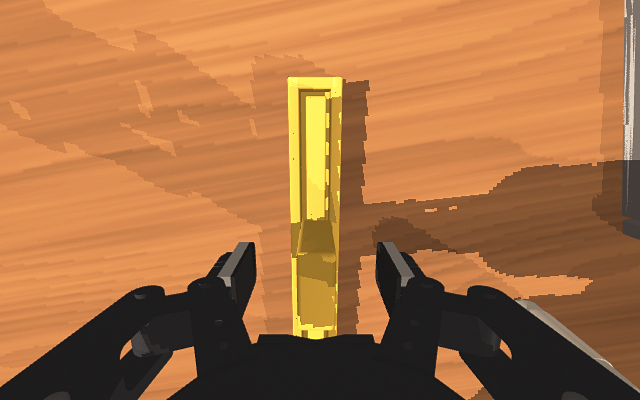

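The rake stands free between the open pads (grip at (317,285)). Retreating straight up.

>>> move_arm --moves '[{"delta_pos": [0,0,0.5],"angular": [0,0,0],"grip": 60},{"delta_pos": [0,0,1.5],"angular": [0,0,0],"grip": 60},{"delta_pos": [0,0,2.7],"angular": [0,0,0],"grip": 60},{"delta_pos": [0,0,3.9],"angular": [0,0,0],"grip": 60},{"delta_pos": [0,0,4.8],"angular": [0,0,0],"grip": 60},{"delta_pos": [0,0,5.0],"angular": [0,0,0],"grip": 60},{"delta_pos": [0,0,5.0],"angular": [0,0,0],"grip": 60},{"delta_pos": [0,0,5.0],"angular": [0,0,0],"grip": 60},{"delta_pos": [0,0,5.0],"angular": [0,0,0],"grip": 60}]'

```text
t: 24.38
ee_pos: [0.4756, 0.2695, 0.3612]
tcp_rot: [3.139, 0.002, -0.177]
ft_force: [0.1, -0.0, -0.9]
gripper_width: 0.0604
```

```bash
python3 look.py 19; python3 prof.py side19 | cut -c1-330; python3 - <<'E'
from h import *
np.set_printoptions(precision=4,suppress=True)
shot('scene','scene19')
for n in ['wrist19','scene19','side19','scene0','side0','wrist1']:
    c=load(n); P=cloud(c); hsv=cv2.cvtColor(c['pixels'],cv2.COLOR_RGB2HSV)
    m=(hsv[...,0]>22)&(hsv[...,0]<34)&(hsv[...,1]>140)&(P[...,1]>.2)&(P[...,1]<.33)&(P[...,0]>.35)&(P[...,0]<.62)
    for lo,hi in [(.018,.023),(.028,.033),(.069,.08)]:
        k=P[m&(P[...,2]>lo)&(P[...,2]<hi)]
        if len(k)>5: print(n,lo,len(k),k.mean(0),cv2.minAreaRect((k[:,:2]*1000).astype(np.float32)))
a=load('scene0')['pixels'];b=load('scene19')['pixels']
d=(np.abs(a.astype(int)-b).max(2)>60).astype(np.uint8)*255; cv2.imwrite('pics/diff19.png',d)
E
```

```text
[0.4756 0.2695 0.3612] [179.8495   0.1417 -10.1474] [ 0.1073 -0.0165 -0.8964] 0.06036400002812756
side19 -0.09 (-114, 21.3) (-112, 22.2) (-110, 22.9) (-108, 21.5) (-106, 15.3) (-104, 15.8) (-102, 16.9) (-100, 16.0) (-98, 14.7) (-96, 15.8) (-94, 15.0) (-92, 16.1) (-90, 15.4) (-88, 15.1) (-86, 5.8) (-84, 6.6) (-82, 6.0) (-80, 6.3) (-78, 6.6) (-76, 5.5) (-74, 5.9) (-72, 6.1)
side19 -0.06 (-114, 21.9) (-112, 23.0) (-110, 21.9) (-108, 20.6) (-106, 15.3) (-104, 16.2) (-102, 14.9) (-100, 16.1) (-98, 16.4) (-96, 15.0) (-94, 15.7) (-92, 16.2) (-90, 15.4) (-88, 15.6) (-86, 8.8) (-84, 5.4) (-82, 7.2) (-80, 6.8) (-78, 6.1) (-76, 6.3) (-74, 6.2) (-72, 5.9)
side19 -0.03 (-114, 22.2) (-112, 21.7) (-110, 22.5) (-108, 21.7) (-106, 16.4) (-104, 15.6) (-102, 16.3) (-100, 16.1) (-98, 15.9) (-96, 16.2) (-94, 16.3) (-92, 16.2) (-90, 15.4) (-88, 15.0) (-84, 6.6) (-82, 5.8) (-80, 4.6) (-78, 5.1) (-76, 5.7) (-74, 6.1) (-72, 6.1)
side19 0.005 (-114, 21.6) (-112, 21.4) (-110, 22.0) (-108, 19.6) (-106, 17.6) (-104, 15.2) (-102, 15.8) (-100, 16.3) (-98, 15.1) (-96, 16.2) (-94, 15.8) (-92, 11.5) (-90, 16.3) (-88,
[... 2448 characters left out ...]
 0.028 64 [0.476  0.2686 0.0303] ((474.0748596191406, 267.73590087890625), (11.795879364013672, 158.0829620361328), 79.33004760742188)
side0 0.069 30 [0.4736 0.2689 0.074 ] ((473.77752685546875, 267.94635009765625), (15.150071144104004, 30.668596267700195), 61.81397247314453)
wrist1 0.018 1094 [0.4876 0.2752 0.0198] ((475.25408935546875, 271.13946533203125), (27.34048843383789, 179.05545043945312), 79.75547790527344)
wrist1 0.028 1041 [0.4866 0.2689 0.0298] ((475.1847839355469, 271.1040954589844), (8.591438293457031, 158.78150939941406), 79.75041198730469)
wrist1 0.069 682 [0.4752 0.2714 0.0737] ((474.33612060546875, 271.763671875), (14.046873092651367, 35.23829650878906), 79.91852569580078)
```

```bash
sleep 0
```

```text
(no output)
```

View pics/scene19.png

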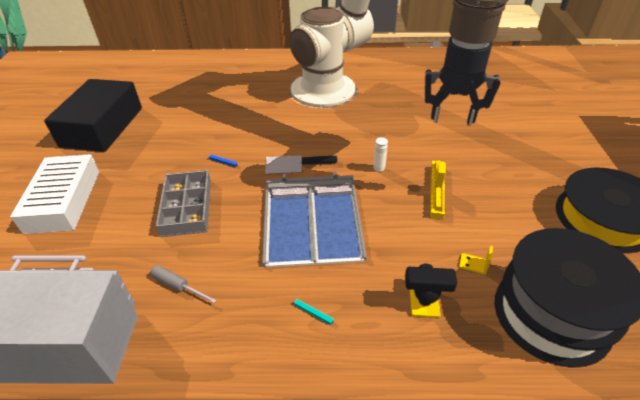

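View pics/side19.png

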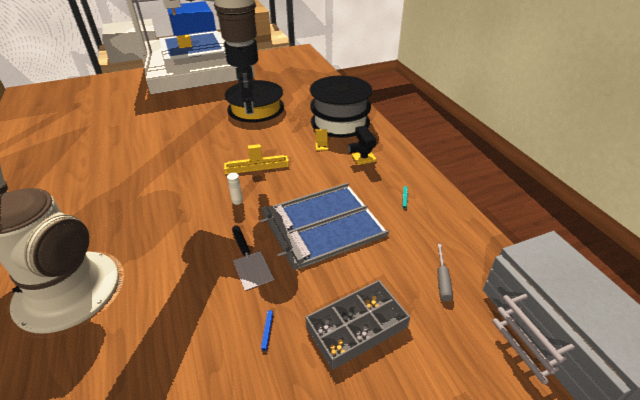

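The rake stands in its slot (grip at (437,175) in the scene view, top at z=0.074). The rods are tight at the fence and every bystander is where it was. Handing in.

```bash
python3 -c "
from cell import r
print(r.job_done())"
```

```text
the job is handed in; nothing more can be done
None
```

The job is done and handed in at about 24.5 s of the 72 s allowed; the hand-in reports no verdict. I took the rake from its stand, combed all four rods to the fence and pressed them home. I then backed off, set the rake back upright in its slot and lifted clear.

**Rods:** In the depth profiles both bays show two tight rows parallel to the fence. The fence face is at about −107 mm and the outer face of the second row at about −87 mm. Rod tops are about 10 mm above the plate, so they lie flat.

**Rake:** The grip is within about 1 mm of where it stood at the start, upright, with its top at z = 0.074.

**Bystanders:** By eye, comparing the start and end pictures, none of them moved.

**Press force:** I held about 6.5–8 N at the wrist force sensor for over a second, after about 1 N of sliding drag. The wrist moment, if taken about the flange, would suggest up to about 12 N, so the two readings disagree. Both are inside the limits.

**Rod lift during the press:** The second row's rake side lifted by about 0.5 mm while I was pressing. It lay flat again after I lowered the rake by 0.6 mm.

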